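# Load the shaker, dock and lock its swing tray, set the speed

### The arm

A 6-joint arm with a two-finger parallel gripper is mounted at the origin on a cart in front of the work surface, level with it; the furniture and walls round the work are solid. World frame = base frame: x ahead of the robot, y to its left, z up, the work surface at z = 0. Lengths are in mm, angles in degrees, forces in N, time in s.
With the tool pointing down it reaches from about 300 to 875 mm from the base axis. Payload 6.4 kg.
Tool frame: the origin (TCP) lies at the very end of the fingers, on their centre line; the grasp point (between the pads) lies 19 mm behind it; z points along the fingers, y is the direction in which the jaws open and shut (so a half turn about z gives the same grasp; the last joint's range is limited). The gripper opens to 85 mm and grips with 20 to 120 N. Pads are 22 mm wide; open, the fingers measure 114 mm over their backs; the gripper's body (76 mm by 85 mm) begins 54 mm behind the grasp point. The pads swing forward as they close: fully open they stand 13 mm farther back than shut.
Start: joints at [-83.784, 10.359, 92.074, -0, 77.567, -11.82], TCP at [178.051, -546.753, 231.288] pointing down, gripper open.
Joint ranges: [-171.53, 171.53], [-51.25, 118.39], [17.06, 147.69], [-65.23, 245.23], [0, 150.52], [-178.68, 178.68]. Speed limits (degrees/s): [147.25, 147.25, 172.46, 180, 180, 180].

### API

Orientations are given as a 3x3 rotation matrix whose columns are the frame's x, y, z axes.
In Python, from rig import telemetry, read_camera, camera_model, ticket gives the robot as it stands. The module is installed in compiled form; this text tells all that it offers.
- The arm moves only by the tool move_arm, never from a script. Its argument "commands" is a list of rows, each an object of numbers: "x", "y", "z": the shift along the world's x, y, z in units of 50 mm (1.0 is 50 mm); "turn": the turn about the world's z in units of 5 degrees (1.0 is 5 degrees). In form: [{"x": .., "y": .., "z": .., "turn": ..}, ...]. A call has 1 to 5 rows; each row is the pose to reach, as a shift and turn from the pose commanded when the call began; what a row does not reach only later rows make up. A row lasts 1/8 s, in which the tool goes at most 62.5 mm and 10.7 degrees, less where a joint would pass 70% of its speed; a pose out of reach is approached as far as the arm can. A call with a gripper value outside its range is refused whole. "hand" is the opening, from 0 (shut) to 1 (fully open), set as the call begins (left out, the last holds). The fingers move at their own pace and stop on an object; the grip force is fixed at half the most. Time passes only in rows, so rows that repeat a pose let the fingers close. It gives the time, the measured TCP pose, the force and the opening at its end, in the units of the state.
- telemetry.sense(): the state, without advancing time (a new reading comes with each control period).
- read_camera(name): name is "scene" or "top" or "wrist"; returns the picture (420x560x3 uint8, blue, green, red); there is no depth.
- camera_model(name): a dict with "vfov" (degrees; the focal length in pixels is half the picture's height over the tangent of half this angle, whatever the lens; pixels are square), "cx", "cy" (the principal point, pixels), "cam_to_world" (4x4, takes a point from camera to world coordinates); the wrist camera has in their place "T_tool_cam" (4x4, takes a point from camera to tool coordinates, whose origin is the TCP and whose axes are the flange's). Camera axes: x right, y up, looking along -z (the intrinsics and any distortion apply to the point x, -y, -z); pixel columns grow to the right and rows downward; lengths in mm; the calibration is good to about 2 mm. The wrist camera is an equidistant fisheye: a pixel r from the principal point sees the ray r / f radians off the axis. A picture is of the moment at which its call begins: read the wrist's pose just before it. camera_model takes no time and is no camera call.
- ticket.finish_job(): hands the job in, once; it reports no verdict.
The state is a dict: "time_s": time; "joints": joint angles; "joint_velocities": joint speeds; "joint_efforts": joint torques, N m; "tool_pos": TCP position; "eef_rot": TCP orientation; "wrist_force": force on the tool from outside, world axes, zero at the start; "moment": the same for the moment, N m; "grip_width": opening from 0.0 (shut) to 1.0 (fully open).
Only numpy, scipy, OpenCV 4.12 (cv2) and the standard library are available. Lean on these libraries where they do the work, as an engineer would, in place of code of your own. Each camera call takes 0.05 s, during which the arm holds its last target. There are 200 camera calls.

### The job

Get the shaker ready to run: stand every screw-cap sample pot from the desk upright in the pockets of the swung-out white tray, then push the tray at the orange pad near its free corner so that it pivots about its pin fully home against the back rail, with the pots still standing. Then swing the keeper bar shut across the tray's front until it snaps into its detent, and last turn the selector on the control box clockwise to the orange mark (position 4). Leave everything else on the desk where it is.

Things in the scene. Friction and masses are not known exactly. Their poses are not given: they have to be found in the camera images.
- tray_pin (a point): the fixed vertical pin (steel head 11 mm wide, at the tray's back left corner, 10 mm inside both edges) on which the swing tray turns; the point lies on the axis at the level of the tray's floor. Its frame turns with the tray: at home its x points to the back rail (away from the robot), -y along the tray's 188 mm length to the free end. The tray reaches from x = -95 to +10 mm and from y = -178 to +10 mm in this frame.
- tray_mid (a point): centre of the white swing tray, on the floor of its pockets (17 mm above the desk); same axes as tray_pin. Tray 105 x 188 mm, underside 4 mm below the floor; outer walls and dividers rise 10 mm above the floor, 4 mm thick; 2 x 3 pockets, each 46 (x) x 57 (y) mm inside, centred at x = -25 and +25 mm, y = -61, 0 and +61 mm from this point.
- push_pad (a point): orange pad at the free end of the tray's front wall: 32 mm long (y), 6 mm thick, the highest part of the tray (32 mm above the pocket floor); the point is on the middle of its outer face (towards the robot, -x in the axes of tray_pin), 10 mm below its top. Push here towards +x of the tray.
- tray (a joint): angle of the swing tray (rad): 0 home against the back rail (a hard stop), positive swung out, clockwise from above, towards the robot; starts at 0.6 to 0.95; stiff on its pin (about 0.25 Nm of friction, so 2 N at the pad) and stays where it is left
- keeper_hub (a point): pivot of the keeper bar, a steel hub 30 mm wide at the deck's front right corner; the point is on the vertical axis, at the hub's top (38 mm above the desk)
- keeper_handle (a point): middle of the upright red grip (14 mm thick, 38 mm tall, its top 75 mm above the desk) near the tip of the aluminium keeper bar, 118 mm from keeper_hub. The bar is 10 mm thick, from 24 to 36 mm above the desk. It swings in the level plane.
- keeper (a joint): angle of the keeper bar (rad): 0 shut, parallel to the tray's front and 13 mm before it (a hard stop); positive open, anticlockwise from above; starts at 1.2 to 1.6. A sprung ball gives a click: below about 0.2 rad it pulls the bar shut and holds it. About 0.3 N at the grip moves the bar, 1 N passes the click.
- selector_grip (a point): the selector's grip bar, 13 mm thick, 44 mm long and 34 mm tall (its top 80 mm above the desk), on a 44 mm round foot whose top is 48 mm above the desk; the point is on the vertical turning axis, 9 mm below the top of the bar. The control box under it measures 95 x 95 x 40 mm.
- selector_pointer (a point): the white-lined end of the grip bar, 21 mm from selector_grip; the line from selector_grip to this point is the direction of the pointer and of the bar
- selector (a joint): angle of the selector (rad), growing clockwise from above; six click positions 0 to 5, 0.524 rad (30 degrees) apart, marked by dots on the box, position 4 (2.094 rad) by the larger orange dot. It starts at position 0 or 1. A detent of about 0.08 Nm pulls it to the nearest position.
- pot_1_mid (a point): squat sample pot with a red screw cap: 32 mm across, 32 mm tall, round, straight-sided, 30 g; the point is half-way up, z along its axis. 4 to 6 of the six pots are present, standing on the desk left of the shaker.
- pot_2_mid (a point): squat sample pot with a white screw cap: 32 mm across, 32 mm tall, round, straight-sided, 30 g; the point is half-way up, z along its axis. 4 to 6 of the six pots are present, standing on the desk left of the shaker.
- pot_3_mid (a point): squat sample pot with a blue screw cap: 32 mm across, 32 mm tall, round, straight-sided, 30 g; the point is half-way up, z along its axis. 4 to 6 of the six pots are present, standing on the desk left of the shaker.
- pot_4_mid (a point): squat sample pot with a yellow screw cap: 32 mm across, 32 mm tall, round, straight-sided, 30 g; the point is half-way up, z along its axis. 4 to 6 of the six pots are present, standing on the desk left of the shaker.
- pot_5_mid (a point): squat sample pot with a green screw cap: 32 mm across, 32 mm tall, round, straight-sided, 30 g; the point is half-way up, z along its axis. 4 to 6 of the six pots are present, standing on the desk left of the shaker.
- pot_6_mid (a point): squat sample pot with a black screw cap: 32 mm across, 32 mm tall, round, straight-sided, 30 g; the point is half-way up, z along its axis. 4 to 6 of the six pots are present, standing on the desk left of the shaker.
- pot_1: the same pot as pot_1_mid; origin at the centre of its underside
- pot_2: the same pot as pot_2_mid; origin at the centre of its underside
- pot_3: the same pot as pot_3_mid; origin at the centre of its underside
- pot_4: the same pot as pot_4_mid; origin at the centre of its underside
- pot_5: the same pot as pot_5_mid; origin at the centre of its underside
- pot_6: the same pot as pot_6_mid; origin at the centre of its underside
- petri_dish: bystander: closed petri dish, 92 mm across, 14 mm tall, near the desk's front edge; origin under its centre
- bench_timer: bystander: bench timer, 70 x 72 x 18 mm, near the desk's front edge; origin under its centre
There are look-alikes about, which are no part of the job. Leave any pink look-alike of the pot_3 alone.

How it is judged (in metres and radians):
On the way, in this order (a step that is already met when the one before it is completed fails the run):
1. every pot stands upright on the floor of the tray's pockets, the tray still swung out (x of pot_1_mid in the frame of tray_mid between -0.0505 and 0.0505 m and y of pot_1_mid in the frame of tray_mid between -0.092 and 0.092 m and z of pot_1_mid in the frame of tray_mid between 0.009 and 0.022 m and angle between each of pot_1_mid, pot_2_mid, pot_3_mid, pot_4_mid, pot_5_mid, pot_6_mid's own z axis and vertical below 0.15 rad and linear speed of each of pot_1, pot_2, pot_3, pot_4, pot_5, pot_6 below 0.05 m/s and x of pot_2_mid in the frame of tray_mid between -0.0505 and 0.0505 m and y of pot_2_mid in the frame of tray_mid between -0.092 and 0.092 m and z of pot_2_mid in the frame of tray_mid between 0.009 and 0.022 m and x of pot_3_mid in the frame of tray_mid between -0.0505 and 0.0505 m and y of pot_3_mid in the frame of tray_mid between -0.092 and 0.092 m and z of pot_3_mid in the frame of tray_mid between 0.009 and 0.022 m and x of pot_4_mid in the frame of tray_mid between -0.0505 and 0.0505 m and y of pot_4_mid in the frame of tray_mid between -0.092 and 0.092 m and z of pot_4_mid in the frame of tray_mid between 0.009 and 0.022 m and x of pot_5_mid in the frame of tray_mid between -0.0505 and 0.0505 m and y of pot_5_mid in the frame of tray_mid between -0.092 and 0.092 m and z of pot_5_mid in the frame of tray_mid between 0.009 and 0.022 m and x of pot_6_mid in the frame of tray_mid between -0.0505 and 0.0505 m and y of pot_6_mid in the frame of tray_mid between -0.092 and 0.092 m and z of pot_6_mid in the frame of tray_mid between 0.009 and 0.022 m and value of joint tray above 0.3 rad), for 0.3 s.
2. the tray is pushed home, the pots standing in it (x of pot_1_mid in the frame of tray_mid between -0.0505 and 0.0505 m and y of pot_1_mid in the frame of tray_mid between -0.092 and 0.092 m and z of pot_1_mid in the frame of tray_mid between 0.009 and 0.022 m and angle between each of pot_1_mid, pot_2_mid, pot_3_mid, pot_4_mid, pot_5_mid, pot_6_mid's own z axis and vertical below 0.15 rad and linear speed of each of pot_1, pot_2, pot_3, pot_4, pot_5, pot_6 below 0.05 m/s and x of pot_2_mid in the frame of tray_mid between -0.0505 and 0.0505 m and y of pot_2_mid in the frame of tray_mid between -0.092 and 0.092 m and z of pot_2_mid in the frame of tray_mid between 0.009 and 0.022 m and x of pot_3_mid in the frame of tray_mid between -0.0505 and 0.0505 m and y of pot_3_mid in the frame of tray_mid between -0.092 and 0.092 m and z of pot_3_mid in the frame of tray_mid between 0.009 and 0.022 m and x of pot_4_mid in the frame of tray_mid between -0.0505 and 0.0505 m and y of pot_4_mid in the frame of tray_mid between -0.092 and 0.092 m and z of pot_4_mid in the frame of tray_mid between 0.009 and 0.022 m and x of pot_5_mid in the frame of tray_mid between -0.0505 and 0.0505 m and y of pot_5_mid in the frame of tray_mid between -0.092 and 0.092 m and z of pot_5_mid in the frame of tray_mid between 0.009 and 0.022 m and x of pot_6_mid in the frame of tray_mid between -0.0505 and 0.0505 m and y of pot_6_mid in the frame of tray_mid between -0.092 and 0.092 m and z of pot_6_mid in the frame of tray_mid between 0.009 and 0.022 m and value of joint tray below 0.04 rad), for 0.3 s.
3. the keeper bar is shut in its detent in front of the tray (value of joint tray below 0.04 rad and value of joint keeper below 0.06 rad), for 0.2 s.
4. the selector rests at position 4, the orange mark (all of step 3 and value of joint selector between 1.974 and 2.214 rad), for 0.2 s.
At the end, for the whole second after the job is handed in: Every pot that is present stands in the tray's pockets, on their floor, upright within 0.15 rad and at rest; the tray joint is below 0.04 rad (home), the keeper joint below 0.06 rad (shut) and the selector within 0.12 rad of 2.094 (position 4) (all of step 4 and x of pot_1_mid in the frame of tray_mid between -0.0505 and 0.0505 m and y of pot_1_mid in the frame of tray_mid between -0.092 and 0.092 m and z of pot_1_mid in the frame of tray_mid between 0.009 and 0.022 m and angle between each of pot_1_mid, pot_2_mid, pot_3_mid, pot_4_mid, pot_5_mid, pot_6_mid's own z axis and vertical below 0.15 rad and linear speed of each of pot_1, pot_2, pot_3, pot_4, pot_5, pot_6 below 0.05 m/s and x of pot_2_mid in the frame of tray_mid between -0.0505 and 0.0505 m and y of pot_2_mid in the frame of tray_mid between -0.092 and 0.092 m and z of pot_2_mid in the frame of tray_mid between 0.009 and 0.022 m and x of pot_3_mid in the frame of tray_mid between -0.0505 and 0.0505 m and y of pot_3_mid in the frame of tray_mid between -0.092 and 0.092 m and z of pot_3_mid in the frame of tray_mid between 0.009 and 0.022 m and x of pot_4_mid in the frame of tray_mid between -0.0505 and 0.0505 m and y of pot_4_mid in the frame of tray_mid between -0.092 and 0.092 m and z of pot_4_mid in the frame of tray_mid between 0.009 and 0.022 m and x of pot_5_mid in the frame of tray_mid between -0.0505 and 0.0505 m and y of pot_5_mid in the frame of tray_mid between -0.092 and 0.092 m and z of pot_5_mid in the frame of tray_mid between 0.009 and 0.022 m and x of pot_6_mid in the frame of tray_mid between -0.0505 and 0.0505 m and y of pot_6_mid in the frame of tray_mid between -0.092 and 0.092 m and z of pot_6_mid in the frame of tray_mid between 0.009 and 0.022 m); the robot touches nothing.
It fails at once if a bystander (petri dish, timer) is displaced by more than 3 cm (distance of any of petri_dish, bench_timer from where it was at the start of the episode above 0.03 m).
Of pot_1, pot_2, pot_3, pot_4, pot_5, pot_6 only 4 to 6 are there at a start; the rules pass over those that are not, and their reading is None.
At some moment in a run one of pot_1, pot_2, pot_3, pot_4, pot_5, pot_6 may be knocked a few centimetres aside while the robot is not near it.
It also fails if it takes over 208 s, if anything falls off the work surface, if the arm or the gripper's body presses on something with over 40 N, if the wrist force passes 120 N, or if a joint passes its speed limit or range.

## Working session

There is one attempt and no reset: what is moved stays moved. The work goes in short steps, Python scripts to look and compute and a tool call to move; the robot and the scene stay as the last step left them, time stands still between calls to the robot, and variables do not carry over. Pictures are saved under pics/ and viewed, about 12 in all and at most 16, crops included, and the job is handed in when it is done.

Besides the shell and the picture viewer there is one more tool, called after "Request:" by a JSON object that holds its "op" and its "data". move_arm: Moves the arm, as the interface text tells. Its arguments: {"type":"object","properties":{"commands":{"type":"array"},"hand":{"type":"number"}},"required":["commands"]}

```bash
mkdir -p pics; python3 - <<'E'
from rig import telemetry, read_camera, camera_model
import cv2,numpy as np
np.set_printoptions(suppress=True,precision=3)
for n in("scene","top"):
    im=read_camera(n); cv2.imwrite(f"pics/{n}0.png",im); cv2.imwrite(f"pics/{n}0x.png",cv2.resize(im,(800,600),interpolation=cv2.INTER_CUBIC)); print(n,camera_model(n))
print(camera_model("wrist"))
s=telemetry.sense(); print(s["time_s"],s["tool_pos"],s["eef_rot"],s["grip_width"])
E
```

```text
scene {'vfov': 47.838048017568134, 'cx': 281.39193114163197, 'cy': 207.6457621885717, 'cam_to_world': array([[  -0.587,    0.593,   -0.551, -305.219],
       [  -0.809,   -0.42 ,    0.411,  743.051],
       [   0.012,    0.687,    0.726, 1124.422],
       [   0.   ,    0.   ,    0.   ,    1.   ]])}
top {'vfov': 44.92845900794382, 'cx': 273.03591109567884, 'cy': 210.662040563815, 'cam_to_world': array([[   0.019,    0.996,   -0.091,  415.241],
       [  -1.   ,    0.018,   -0.01 ,  124.091],
       [  -0.008,    0.092,    0.996, 1307.187],
       [   0.   ,    0.   ,    0.   ,    1.   ]])}
{'vfov': 65.70646984690485, 'cx': 276.50498229327275, 'cy': 211.9225751720755, 'T_tool_cam': array([[   0.001,    0.954,    0.298,   75.902],
       [   1.   ,   -0.001,   -0.   ,    0.292],
       [  -0.   ,    0.298,   -0.954, -142.588],
       [   0.   ,    0.   ,    0.   ,    1.   ]])}
0.1 [ 178.022 -546.22   230.484] [[ 0.951  0.31  -0.   ]
 [ 0.31  -0.951  0.002]
 [ 0.    -0.002 -1.   ]] 1.000001813078126
```

View pics/top0x.png

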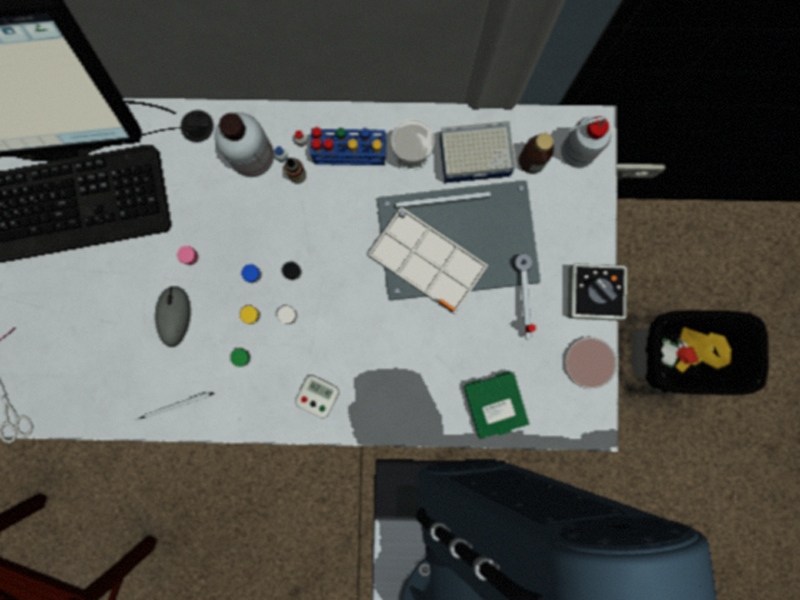

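View pics/scene0x.png

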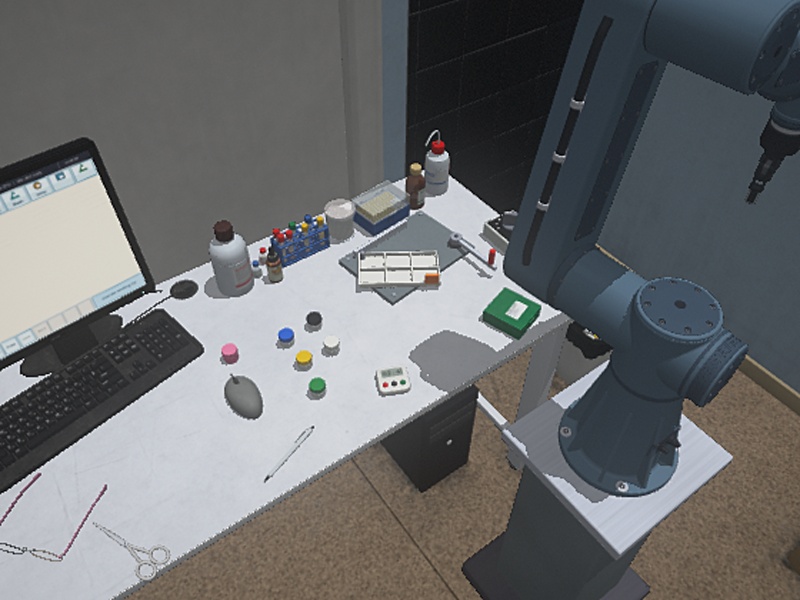

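The pots I can see in the top view (800 px picture) are blue (250,273), black (291,270), yellow (249,314), white (286,314) and green (240,357); the red one is absent. The disc at (187,255) is pink, so it's the pot_3 look-alike, and blue is the real pot_3. I'll confirm this in an enlarged crop.

```bash
cat > h.py <<'E'
import numpy as np,cv2
from rig import telemetry, read_camera, camera_model
np.set_printoptions(suppress=True,precision=1)
def world(name,u,v,z):
    m=camera_model(name); f=210/np.tan(np.radians(m["vfov"]/2)); T=m["cam_to_world"]
    d=T[:3,:3]@np.array([(u-m["cx"])/f,-(v-m["cy"])/f,-1.]); o=T[:3,3]
    return (o+d*(z-o[2])/d[2])[:2]
def pix(name,p):
    m=camera_model(name); f=210/np.tan(np.radians(m["vfov"]/2)); T=m["cam_to_world"]
    c=T[:3,:3].T@(np.array(p,float)-T[:3,3]); return np.array([m["cx"]-f*c[0]/c[2],m["cy"]+f*c[1]/c[2]])
def wworld(u,v,z,s):
    m=camera_model("wrist"); f=210/np.tan(np.radians(m["vfov"]/2)); q=np.array([u-m["cx"],v-m["cy"]]); r=np.hypot(*q)+1e-9; a=r/f
    dc=np.array([np.sin(a)*q[0]/r,-np.sin(a)*q[1]/r,-np.cos(a)]); T=m["T_tool_cam"]; R=np.array(s["eef_rot"])
    d=R@T[:3,:3]@dc; o=R@T[:3,3]+np.array(s["tool_pos"]); return (o+d*(z-o[2])/d[2])[:2]
def crop(im,x0,y0,x1,y1,k,fn): cv2.imwrite(fn,cv2.resize(im[y0:y1,x0:x1],None,fx=k,fy=k,interpolation=cv2.INTER_CUBIC))
E
python3 - <<'E'
from h import *
im=cv2.imread("pics/top0.png")
a=cv2.resize(im[165:260,120:220],(400,380),interpolation=cv2.INTER_CUBIC)
crop(im,245,120,445,240,4,"pics/c2.png")
cv2.imwrite("pics/c1.png",a)
for n,u,v in [("blue",250,273),("black",291,270),("yel",249,314),("white",286,314),("green",240,357)]: print(n,world("top",u*.7,v*.7,32))
E
```

```text
blue [577.5 385.8]
black [584.2 313.1]
yel [504.5 384.8]
white [505.8 319.5]
green [428.6 397.9]
```

View pics/c2.png

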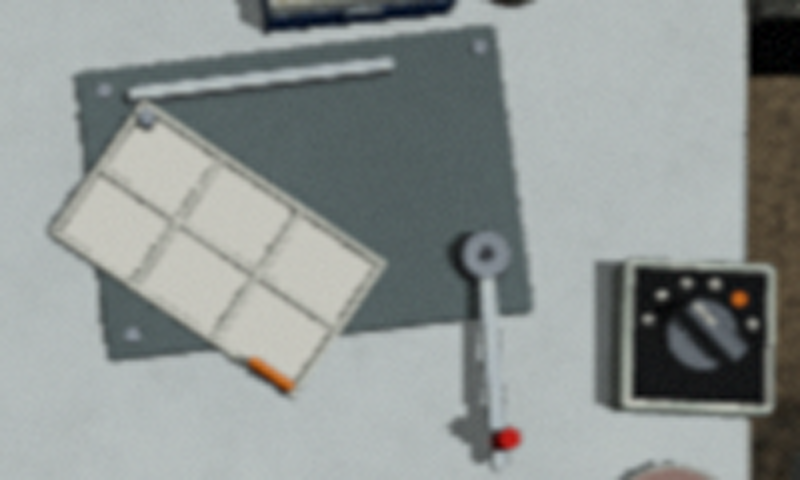

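View pics/c1.png

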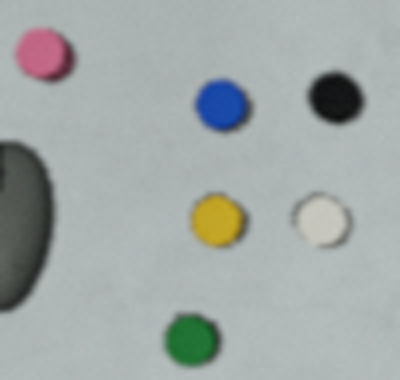

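```bash
cat > geo.py <<'E'
from h import *
def c2(u,v,z): return world("top",245+(u+.5)/4-.5,120+(v+.5)/4-.5,z)
def c1(u,v,z): return world("top",120+(u+.5)/4-.5,165+(v+.5)/4-.5,z)
E
python3 - <<'E'
from geo import *
for n,p in dict(blue=(221,105),black=(335,97),yel=(217,221),white=(321,220),green=(191,340)).items(): print(n,c1(*p,32))
# tray corners in pin frame
C=[((10,10),(142,100)),((-95,10),(50,232)),((10,-178),(385,262)),((-95,-178),(292,392))]
A=np.array([c for c,_ in C],float); B=np.array([c2(*p,27) for _,p in C])
M=(A-A.mean(0)).T@(B-B.mean(0)); th=np.arctan2(M[0,1]-M[1,0],M[0,0]+M[1,1]); R=np.array([[np.cos(th),-np.sin(th)],[np.sin(th),np.cos(th)]])
pin=B.mean(0)-R@A.mean(0); print("pin",pin,"direct",c2(146,118,27),"yaw",np.degrees(th),"res",(A@R.T+pin-B).round(1).tolist())
mid=pin+R@[-42.5,-84]
for x in(-25,25):
  for y in(61,0,-61): print("pocket",x,y,mid+R@[x,y])
print("pad",c2(270,374,49),"pred",pin+R@[-101,-162])
rl=c2(130,96,30);rr=c2(393,64,30);d=rl-rr; print("rail yaw",np.degrees(np.arctan2(d[1],d[0]))-90)
fl=c2(108,359,13);fr=c2(532,312,13);d=fl-fr; print("deck yaw",np.degrees(np.arctan2(d[1],d[0]))-90)
h=c2(486,253,38);g=c2(508,438,75);d=g-h;print("hub",h,"grip",g,np.hypot(*d),np.degrees(np.arctan2(d[1],d[0])))
bx=[c2(*p,40) for p in((625,260),(776,265),(774,412),(618,408))];print("box",np.mean(bx,0),[b.round() for b in bx])
print("knob",c2(705,336,60)); print("dots",[c2(*p,41) for p in((648,319),(661,295),(687,283),(715,284),(739,299),(753,324))])
E
```

```text
blue [578.  386.1]
black [584.5 314. ]
yel [504.3 385.9]
white [506.2 320.3]
green [429.3 399.5]
pin [690.9 119.3] direct [691.3 118.8] yaw -33.14915321084495 res [[1.8, 0.7], [0.4, 1.1], [0.9, -0.5], [-3.1, -1.2]]
pocket -25 61 [621.9 137. ]
pocket -25 0 [588.5  85.9]
pocket -25 -61 [555.1  34.9]
pocket 25 61 [663.7 109.7]
pocket 25 0 [630.4  58.6]
pocket 25 -61 [597.    7.5]
pad [526.4  39. ] pred [517.8  38.9]
rail yaw 8.054650311979714
deck yaw 7.4158978784737855
hub [606.4 -96.7] grip [ 487.8 -103.9] 118.74116331259665 -176.54179209109478
box [ 556.  -229.1] [array([ 603., -184.]), array([ 602., -278.]), array([ 509., -276.]), array([ 510., -179.])]
knob [ 553.9 -227.7]
dots [array([ 566.1, -197.5]), array([ 581.3, -205.7]), array([ 589.2, -222. ]), array([ 588.9, -239.5]), array([ 579.7, -254.5]), array([ 564.1, -263.1])]
```

Request:
{"op": "move_arm", "data": {"commands": [{"x":0.5,"y":1.05,"turn":1.6},{"x":1.0,"y":2.1,"turn":3.2},{"x":1.5,"y":3.15,"turn":4.8},{"x":2.0,"y":4.2,"turn":6.4},{"x":2.5,"y":5.25,"turn":8.0}], "hand": 0.6}}

```text
schema error: expected keys x, y, z, turn
```

Request:
{"op": "move_arm", "data": {"commands": [{"x":0.5,"y":1.05,"turn":1.6},{"x":1.0,"y":2.1,"turn":3.2},{"x":1.5,"y":3.15,"turn":4.8},{"x":2.0,"y":4.2,"turn":6.4},{"x":2.5,"y":5.25,"turn":8.0}]}}

```text
schema error: expected keys x, y, z, turn
```

Request:
{"op": "move_arm", "data": {"commands": [{"x":0.5,"y":1.05,"turn":1.6},{"x":1.0,"y":2.1,"turn":3.2},{"x":1.5,"y":3.15,"turn":4.8},{"x":2.0,"y":4.2,"turn":6.4},{"x":2.5,"y":5.25,"turn":8.0}]}}

```text
schema error: expected keys x, y, z, turn
```

Request:
{"op": "move_arm", "data": {"commands": [{"x":0.5,"y":1.05,"z":0,"turn":1.6},{"x":1.0,"y":2.1,"z":0,"turn":3.2},{"x":1.5,"y":3.15,"z":0,"turn":4.8},{"x":2.0,"y":4.2,"z":0,"turn":6.4},{"x":2.5,"y":5.25,"z":0,"turn":8.0}], "hand": 0.6}}

```text
time_s: 0.72
tool_pos: [303.4, -282.3, 231.0]
eef_rot: [[0.526, 0.85, 0.0], [0.85, -0.526, 0.0], [0.0, -0.0, -1.0]]
wrist_force: [0.8, -0.5, -0.8]
grip_width: 0.601
```

Request:
{"op": "move_arm", "data": {"commands": [{"x":0.5,"y":1.05,"z":0,"turn":1.6},{"x":1.0,"y":2.1,"z":0,"turn":3.2},{"x":1.5,"y":3.15,"z":0,"turn":4.8},{"x":2.0,"y":4.2,"z":0,"turn":6.4},{"x":2.5,"y":5.25,"z":0,"turn":8.0}]}}

```text
time_s: 1.35
tool_pos: [428.4, -19.8, 231.3]
eef_rot: [[-0.144, 0.99, 0.0], [0.99, 0.144, -0.0], [-0.0, 0.0, -1.0]]
wrist_force: [0.6, -0.5, 0.1]
grip_width: 0.603
```

Request:
{"op": "move_arm", "data": {"commands": [{"x":0.5,"y":1.05,"z":0,"turn":1.6},{"x":1.0,"y":2.1,"z":0,"turn":3.2},{"x":1.5,"y":3.15,"z":0,"turn":4.8},{"x":2.0,"y":4.2,"z":0,"turn":6.4},{"x":2.5,"y":5.25,"z":0,"turn":8.0}]}}

```text
time_s: 1.98
tool_pos: [553.4, 242.6, 230.8]
eef_rot: [[-0.747, 0.665, -0.0], [0.665, 0.747, -0.0], [0.0, -0.001, -1.0]]
wrist_force: [-0.3, -0.4, 0.3]
grip_width: 0.599
```

Request:
{"op": "move_arm", "data": {"commands": [{"x":0.3,"y":0.7,"z":-0.6,"turn":1.0},{"x":0.63,"y":1.4,"z":-1.2,"turn":1.75},{"x":0.63,"y":1.46,"z":-2.0,"turn":1.75},{"x":0.63,"y":1.46,"z":-2.0,"turn":1.75}]}}

```text
time_s: 2.48
tool_pos: [581.2, 313.2, 126.4]
eef_rot: [[-0.837, 0.547, -0.009], [0.547, 0.837, -0.003], [0.006, -0.007, -1.0]]
wrist_force: [0.4, 0.1, 0.1]
grip_width: 0.6
```

```bash
python3 - <<'E'
from h import *
s=telemetry.sense(); im=read_camera("wrist"); cv2.imwrite("pics/w1.png",im); np.save("w1.npy",dict(s),allow_pickle=True); print(s["tool_pos"])
E
```

```text
[581.2 313.2 126.4]
```

View pics/w1.png

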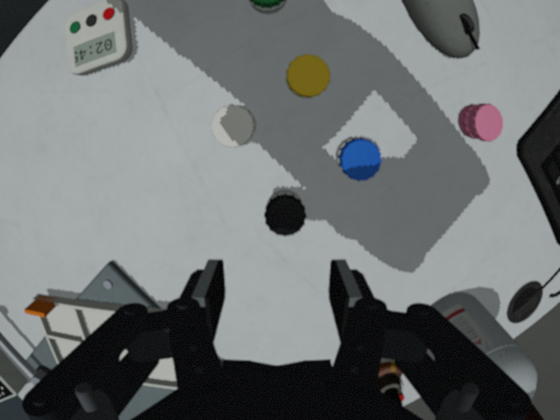

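Wrist view: black cap (286,214), blue (360,158), yellow (308,75), white (233,125), green (267,2). The pink look-alike at (485,120) is well apart from them.

```bash
python3 - <<'E'
from h import *
s=np.load("w1.npy",allow_pickle=True).item()
for n,p in dict(black=(286,214),blue=(360,158),yel=(308,75),white=(233,125)).items(): print(n,wworld(*p,32,s))
s=telemetry.sense();print(s["tool_pos"],s["time_s"])
E
```

```text
black [583.7 318.9]
blue [577.  389.1]
yel [504.8 388.6]
white [505.8 323.3]
[583.  313.3 129.4] 2.525
```

Request:
{"op": "move_arm", "data": {"commands": [{"x":0,"y":0.04,"z":-1.2,"turn":0},{"x":0,"y":0.04,"z":-2.2,"turn":0},{"x":0,"y":0.04,"z":-2.42,"turn":0},{"x":0,"y":0.04,"z":-2.42,"turn":0}]}}

```text
time_s: 3.02
tool_pos: [585.8, 315.7, 12.1]
eef_rot: [[-0.836, 0.548, 0.002], [0.548, 0.836, 0.001], [-0.001, 0.001, -1.0]]
wrist_force: [0.2, -1.2, 0.4]
grip_width: 0.6
```

Request:
{"op": "move_arm", "data": {"commands": [{"x":0,"y":0,"z":0,"turn":0},{"x":0,"y":0,"z":0,"turn":0},{"x":0,"y":0,"z":0,"turn":0},{"x":0,"y":0,"z":0,"turn":0}], "hand": 0}}

```text
time_s: 3.52
tool_pos: [587.2, 316.5, 14.1]
eef_rot: [[-0.837, 0.548, 0.006], [0.548, 0.837, 0.002], [-0.004, 0.005, -1.0]]
wrist_force: [-0.8, 0.2, 7.0]
grip_width: 0.346
```

Request:
{"op": "move_arm", "data": {"commands": [{"x":0,"y":0,"z":0.8,"turn":0},{"x":0,"y":0,"z":1.6,"turn":0},{"x":0,"y":0,"z":1.6,"turn":0}]}}

```text
time_s: 3.9
tool_pos: [588.4, 317.1, 96.8]
eef_rot: [[-0.837, 0.548, 0.01], [0.548, 0.837, 0.003], [-0.007, 0.008, -1.0]]
wrist_force: [-1.0, -0.3, -0.5]
grip_width: 0.345
```

Request:
{"op": "move_arm", "data": {"commands": [{"x":0,"y":0,"z":0,"turn":0},{"x":0,"y":0,"z":0,"turn":0},{"x":0,"y":0,"z":0,"turn":0}]}}

```text
time_s: 4.28
tool_pos: [583.8, 315.5, 89.0]
eef_rot: [[-0.837, 0.548, -0.002], [0.548, 0.837, -0.001], [0.001, -0.002, -1.0]]
wrist_force: [0.3, 0.3, -0.2]
grip_width: 0.348
```

```bash
python3 - <<'E'
from h import *
s=telemetry.sense(); print(s["tool_pos"],s["joints"],s["wrist_force"])
im=read_camera("wrist"); t=read_camera("top"); cv2.imwrite("pics/w2.png",np.hstack([cv2.resize(im[120:420],(400,214)),cv2.resize(t[100:310,80:480],(400,210))[:210] if 0 else cv2.resize(t[100:314,80:480],(400,214))]))
E
```

```text
[583.8 315.5  89. ] [ 18.2  29.8  84.    0.   66.3 -38.6] [ 0.3  0.3 -0.2]
```

View pics/w2.png

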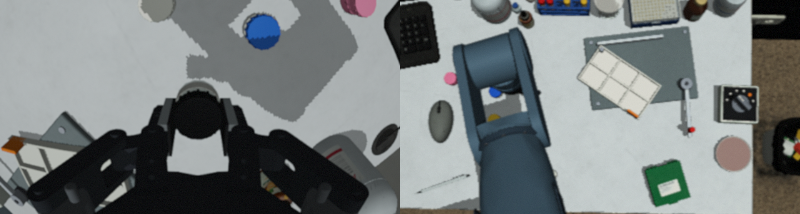

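Request:
{"op": "move_arm", "data": {"commands": [{"x":0.4,"y":-1.05,"z":0,"turn":0},{"x":0.8,"y":-2.1,"z":0,"turn":0},{"x":1.2,"y":-3.15,"z":0,"turn":0},{"x":1.58,"y":-4.12,"z":0,"turn":0},{"x":1.58,"y":-4.12,"z":0,"turn":0}]}}

```text
time_s: 5.0
tool_pos: [665.0, 105.5, 90.1]
eef_rot: [[-0.834, 0.552, 0.001], [0.552, 0.834, -0.001], [-0.001, -0.0, -1.0]]
wrist_force: [0.4, 0.3, -0.1]
grip_width: 0.347
```

Request:
{"op": "move_arm", "data": {"commands": [{"x":0,"y":0,"z":0,"turn":0},{"x":0,"y":0,"z":0,"turn":0},{"x":0,"y":0,"z":-0.3,"turn":0},{"x":0,"y":0,"z":-0.6,"turn":0},{"x":0,"y":0,"z":-0.6,"turn":0}]}}

```text
time_s: 5.62
tool_pos: [661.5, 110.2, 57.4]
eef_rot: [[-0.837, 0.547, -0.005], [0.547, 0.837, 0.0], [0.004, -0.003, -1.0]]
wrist_force: [1.1, 0.2, -0.2]
grip_width: 0.346
```

```bash
python3 - <<'E'
from h import *
s=telemetry.sense(); print(s["tool_pos"],s["wrist_force"])
im=read_camera("wrist"); t=read_camera("top"); cv2.imwrite("pics/w3.png",np.hstack([cv2.resize(im,(440,330)),cv2.resize(t[115:225,240:360],(360,330),interpolation=cv2.INTER_CUBIC)]))
E
```

```text
[661.5 110.2  57.4] [ 1.1  0.2 -0.2]
```

View pics/w3.png

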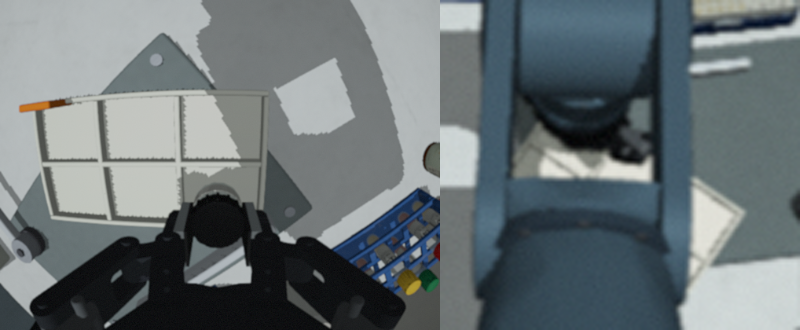

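Pot hangs over the rear-left pocket. I'll check the tray divider crossings, seen by the wrist camera at (181,160) and (105,160) with corners (267,92) and (53,218), against my tray fit.

```bash
python3 - <<'E'
from h import *
s=telemetry.sense(); k=560/440
th=np.radians(-33.15);R=np.array([[np.cos(th),-np.sin(th)],[np.sin(th),np.cos(th)]]);pin=np.array([690.9,119.3]);mid=pin+R@[-42.5,-84]
for p,q in (((181,160),(0,30.5)),((105,160),(0,-30.5)),((267,92),(-52.5,94)),((53,218),(52.5,-94))):
    w=wworld(p[0]*k,p[1]*k,27,s); print(w,"local",R.T@(w-mid),"expect",q)
E
```

```text
[626.5 102.2] local [-2.1 34.5] expect (0, 30.5)
[593.7  52.5] local [ -2.4 -25.1] expect (0, -30.5)
[618.7 179.1] local [-50.6  94.6] expect (-52.5, 94)
[603.7 -32.4] local [ 52.4 -90.7] expect (52.5, -94)
```

Request:
{"op": "move_arm", "data": {"commands": [{"x":0,"y":0,"z":-0.3,"turn":0},{"x":0,"y":0,"z":-0.5,"turn":0},{"x":0,"y":0,"z":-0.6,"turn":0},{"x":0,"y":0,"z":-0.6,"turn":0},{"x":0,"y":0,"z":-0.6,"turn":0}]}}

```text
time_s: 6.35
tool_pos: [663.2, 109.7, 31.1]
eef_rot: [[-0.837, 0.548, -0.001], [0.548, 0.837, -0.0], [0.001, -0.001, -1.0]]
wrist_force: [-4.7, -0.4, 8.8]
grip_width: 0.347
```

Request:
{"op": "move_arm", "data": {"commands": [{"x":0,"y":0,"z":0,"turn":0},{"x":0,"y":0,"z":0,"turn":0},{"x":0,"y":0,"z":0,"turn":0},{"x":0,"y":0,"z":0.2,"turn":0},{"x":0,"y":0,"z":1.2,"turn":0}], "hand": 0.5}}

```text
time_s: 6.98
tool_pos: [660.5, 109.7, 87.3]
eef_rot: [[-0.837, 0.548, -0.008], [0.548, 0.837, 0.0], [0.007, -0.004, -1.0]]
wrist_force: [0.7, -0.9, 1.4]
grip_width: 0.501
```

```bash
cat > find.py <<'E'
from h import *
def find(save=None):
    t=read_camera("top"); 
    if save: cv2.imwrite(save,t)
    hsv=cv2.cvtColor(t,cv2.COLOR_BGR2HSV); H,S,V=cv2.split(hsv)
    out={}
    for n,m in dict(blue=(H>105)&(H<125)&(S>150),yel=(H>18)&(H<32)&(S>130),green=(H>55)&(H<85)&(S>130),black=(V<45)).items():
        m=m.astype(np.uint8); k,_,st,c=cv2.connectedComponentsWithStats(m)
        out[n]=[(world("top",*c[i],32).round(1).tolist(),int(st[i,4])) for i in range(1,k) if 40<st[i,4]<200 and 100<c[i][0]<400 and 150<c[i][1]<310]
    return out
E
python3 - <<'E'
from find import *
print(find("pics/t3.png"))
t=cv2.imread("pics/t3.png"); g=cv2.cvtColor(t,cv2.COLOR_BGR2GRAY); print(g[212:228:2,190:212:2])
E
```

```text
{'blue': [([577.9, 386.0], 103)], 'yel': [([504.7, 385.6], 118)], 'green': [([428.6, 399.1], 106)], 'black': [([382.7, -0.8], 69)]}
[[203 206 206 206 200 200 207 208 211 201 126]
 [205 206 200 178 176 198 189 186 210 171 115]
 [206 204 155 203 221 222 221 205 189 129 114]
 [207 185 175 223 223 223 225 224 161 109 116]
 [206 186 188 223 223 223 221 185 162 102 114]
 [209 207 201 221 224 222 220 143 109 104 111]
 [208 208 204 206 223 224 218 123  88 111 114]
 [209 208 210 209 210 178 138  96 109 114 114]]
```

Request:
{"op": "move_arm", "data": {"commands": [{"x":-0.34,"y":1.11,"z":0,"turn":0},{"x":-0.68,"y":2.22,"z":0,"turn":0},{"x":-1.02,"y":3.33,"z":0,"turn":0},{"x":-1.37,"y":4.45,"z":0,"turn":0},{"x":-1.71,"y":5.56,"z":0,"turn":0}], "hand": 0.6}}

```text
time_s: 7.65
tool_pos: [577.8, 389.7, 91.4]
eef_rot: [[-0.837, 0.548, 0.002], [0.548, 0.837, 0.001], [-0.001, 0.001, -1.0]]
wrist_force: [1.0, 0.9, 0.8]
grip_width: 0.599
```

Request:
{"op": "move_arm", "data": {"commands": [{"x":0,"y":0,"z":0,"turn":0},{"x":0,"y":0,"z":-0.6,"turn":0},{"x":0,"y":0,"z":-1.2,"turn":0},{"x":0,"y":0,"z":-1.56,"turn":0},{"x":0,"y":0,"z":-1.56,"turn":0}]}}

```text
time_s: 8.28
tool_pos: [577.4, 386.6, 10.9]
eef_rot: [[-0.836, 0.548, -0.003], [0.548, 0.836, -0.001], [0.001, -0.003, -1.0]]
wrist_force: [-0.1, 0.2, 0.1]
grip_width: 0.598
```

Request:
{"op": "move_arm", "data": {"commands": [{"x":0,"y":0,"z":0,"turn":0},{"x":0,"y":0,"z":0,"turn":0},{"x":0,"y":0,"z":0,"turn":0},{"x":0,"y":0,"z":0,"turn":0},{"x":0,"y":0,"z":0,"turn":0}], "hand": 0}}

```text
time_s: 8.9
tool_pos: [579.4, 388.2, 14.2]
eef_rot: [[-0.837, 0.548, 0.003], [0.548, 0.837, 0.001], [-0.002, 0.002, -1.0]]
wrist_force: [0.2, -0.8, 6.4]
grip_width: 0.347
```

Request:
{"op": "move_arm", "data": {"commands": [{"x":0,"y":0,"z":0.8,"turn":0},{"x":0,"y":0,"z":1.56,"turn":0},{"x":0,"y":0,"z":1.56,"turn":0}]}}

```text
time_s: 9.28
tool_pos: [580.6, 389.1, 95.0]
eef_rot: [[-0.837, 0.548, 0.007], [0.548, 0.837, 0.003], [-0.004, 0.007, -1.0]]
wrist_force: [0.7, -0.0, 0.4]
grip_width: 0.348
```

Request:
{"op": "move_arm", "data": {"commands": [{"x":0.17,"y":-1.1,"z":0,"turn":0},{"x":0.35,"y":-2.2,"z":0,"turn":0},{"x":0.52,"y":-3.3,"z":0,"turn":0},{"x":0.7,"y":-4.4,"z":0,"turn":0},{"x":0.88,"y":-5.5,"z":0,"turn":0}]}}

```text
time_s: 9.9
tool_pos: [621.3, 111.1, 89.1]
eef_rot: [[-0.837, 0.548, -0.002], [0.548, 0.837, 0.0], [0.001, -0.001, -1.0]]
wrist_force: [0.8, 0.3, -0.4]
grip_width: 0.345
```

Request:
{"op": "move_arm", "data": {"commands": [{"x":0.17,"y":-1.06,"z":0,"turn":0},{"x":0.17,"y":-1.06,"z":0,"turn":0},{"x":0.17,"y":-1.06,"z":0,"turn":0},{"x":0.17,"y":-1.06,"z":-0.5,"turn":0},{"x":0.17,"y":-1.06,"z":-0.8,"turn":0}]}}

```text
time_s: 10.52
tool_pos: [629.3, 61.6, 48.7]
eef_rot: [[-0.838, 0.546, -0.002], [0.546, 0.838, 0.0], [0.002, -0.001, -1.0]]
wrist_force: [-0.0, 0.2, -0.4]
grip_width: 0.351
```

Request:
{"op": "move_arm", "data": {"commands": [{"x":0,"y":0,"z":-0.2,"turn":0},{"x":0,"y":0,"z":-0.36,"turn":0},{"x":0,"y":0,"z":-0.36,"turn":0},{"x":0,"y":0,"z":-0.36,"turn":0}]}}

```text
time_s: 11.02
tool_pos: [630.9, 59.7, 32.8]
eef_rot: [[-0.837, 0.548, 0.001], [0.548, 0.837, -0.0], [-0.001, 0.0, -1.0]]
wrist_force: [0.6, 0.3, -0.1]
grip_width: 0.346
```

Request:
{"op": "move_arm", "data": {"commands": [{"x":0,"y":0,"z":0,"turn":0},{"x":0,"y":0,"z":0,"turn":0},{"x":0,"y":0,"z":0,"turn":0},{"x":0,"y":0,"z":0.2,"turn":0},{"x":0,"y":0,"z":1.16,"turn":0}], "hand": 0.48}}

```text
time_s: 11.65
tool_pos: [627.8, 59.9, 88.0]
eef_rot: [[-0.837, 0.548, -0.007], [0.548, 0.837, 0.001], [0.006, -0.003, -1.0]]
wrist_force: [0.7, -0.2, -0.1]
grip_width: 0.48
```

```bash
python3 - <<'E'
from find import *
print(find("pics/t4.png"))
E
```

```text
{'blue': [], 'yel': [([504.6, 385.8], 118)], 'green': [([428.6, 399.2], 105)], 'black': [([331.1, -54.9], 97)]}
```

Request:
{"op": "move_arm", "data": {"commands": [{"x":-0.42,"y":1.09,"z":0,"turn":0},{"x":-0.84,"y":2.18,"z":0,"turn":0},{"x":-1.26,"y":3.27,"z":0,"turn":0},{"x":-1.68,"y":4.36,"z":0,"turn":0},{"x":-2.1,"y":5.45,"z":0,"turn":0}], "hand": 0.6}}

```text
time_s: 12.32
tool_pos: [525.2, 334.1, 91.4]
eef_rot: [[-0.837, 0.548, 0.002], [0.548, 0.837, 0.001], [-0.001, 0.001, -1.0]]
wrist_force: [1.9, -0.7, -0.1]
grip_width: 0.599
```

Request:
{"op": "move_arm", "data": {"commands": [{"x":-0.42,"y":1.09,"z":0,"turn":0},{"x":-0.42,"y":1.09,"z":0,"turn":0},{"x":-0.42,"y":1.09,"z":0,"turn":0},{"x":-0.42,"y":1.09,"z":-0.7,"turn":0},{"x":-0.42,"y":1.09,"z":-1.3,"turn":0}]}}

```text
time_s: 12.95
tool_pos: [505.9, 385.2, 25.1]
eef_rot: [[-0.835, 0.55, 0.001], [0.55, 0.835, 0.0], [-0.001, 0.001, -1.0]]
wrist_force: [0.0, 0.3, -1.2]
grip_width: 0.6
```

Request:
{"op": "move_arm", "data": {"commands": [{"x":0,"y":0,"z":-0.26,"turn":0},{"x":0,"y":0,"z":-0.26,"turn":0},{"x":0,"y":0,"z":-0.26,"turn":0}]}}

```text
time_s: 13.32
tool_pos: [505.8, 386.8, 13.7]
eef_rot: [[-0.836, 0.548, 0.002], [0.548, 0.836, 0.001], [-0.001, 0.002, -1.0]]
wrist_force: [-0.7, -0.8, -0.6]
grip_width: 0.599
```

Request:
{"op": "move_arm", "data": {"commands": [{"x":0,"y":0,"z":0,"turn":0},{"x":0,"y":0,"z":0,"turn":0},{"x":0,"y":0,"z":0,"turn":0},{"x":0,"y":0,"z":0,"turn":0},{"x":0,"y":0,"z":0,"turn":0}], "hand": 0}}

```text
time_s: 13.95
tool_pos: [505.7, 387.3, 14.1]
eef_rot: [[-0.837, 0.548, 0.003], [0.548, 0.837, 0.001], [-0.002, 0.002, -1.0]]
wrist_force: [-0.7, -1.5, 5.7]
grip_width: 0.346
```

Request:
{"op": "move_arm", "data": {"commands": [{"x":0,"y":0,"z":0.8,"turn":0},{"x":0,"y":0,"z":1.56,"turn":0},{"x":0,"y":0,"z":1.56,"turn":0}]}}

```text
time_s: 14.32
tool_pos: [507.1, 388.3, 94.7]
eef_rot: [[-0.837, 0.547, 0.007], [0.547, 0.837, 0.004], [-0.004, 0.007, -1.0]]
wrist_force: [-0.4, -0.2, 0.3]
grip_width: 0.346
```

Request:
{"op": "move_arm", "data": {"commands": [{"x":0.26,"y":-1.08,"z":0,"turn":0},{"x":0.53,"y":-2.16,"z":0,"turn":0},{"x":0.79,"y":-3.24,"z":0,"turn":0},{"x":1.06,"y":-4.32,"z":0,"turn":0},{"x":1.32,"y":-5.4,"z":0,"turn":0}]}}

```text
time_s: 14.95
tool_pos: [570.1, 115.1, 89.4]
eef_rot: [[-0.837, 0.548, -0.001], [0.548, 0.837, 0.0], [0.001, -0.001, -1.0]]
wrist_force: [1.0, 0.1, 0.0]
grip_width: 0.35
```

Request:
{"op": "move_arm", "data": {"commands": [{"x":0.26,"y":-1.08,"z":0,"turn":0},{"x":0.53,"y":-2.17,"z":0,"turn":0},{"x":0.53,"y":-2.17,"z":0,"turn":0},{"x":0.53,"y":-2.17,"z":-0.2,"turn":0},{"x":0.53,"y":-2.17,"z":-0.6,"turn":0}]}}

```text
time_s: 15.58
tool_pos: [596.9, 9.6, 59.4]
eef_rot: [[-0.837, 0.546, 0.0], [0.546, 0.837, 0.0], [-0.0, 0.0, -1.0]]
wrist_force: [-0.1, 0.2, -0.3]
grip_width: 0.346
```

Request:
{"op": "move_arm", "data": {"commands": [{"x":0,"y":0,"z":-0.3,"turn":0},{"x":0,"y":0,"z":-0.56,"turn":0},{"x":0,"y":0,"z":-0.56,"turn":0},{"x":0,"y":0,"z":-0.56,"turn":0}]}}

```text
time_s: 16.08
tool_pos: [596.8, 8.6, 31.8]
eef_rot: [[-0.837, 0.547, -0.0], [0.547, 0.837, 0.0], [0.001, -0.0, -1.0]]
wrist_force: [0.5, -0.3, -1.7]
grip_width: 0.346
```

Request:
{"op": "move_arm", "data": {"commands": [{"x":0,"y":0,"z":0,"turn":0},{"x":0,"y":0,"z":0,"turn":0},{"x":0,"y":0,"z":0,"turn":0},{"x":0,"y":0,"z":0.2,"turn":0},{"x":0,"y":0,"z":1.16,"turn":0}], "hand": 0.48}}

```text
time_s: 16.7
tool_pos: [594.4, 8.6, 88.3]
eef_rot: [[-0.837, 0.548, -0.007], [0.548, 0.837, 0.001], [0.006, -0.003, -1.0]]
wrist_force: [0.8, -0.1, 1.0]
grip_width: 0.478
```

```bash
python3 - <<'E'
from find import *
print(find("pics/t5.png")); t=cv2.imread("pics/t5.png"); g=cv2.cvtColor(t,cv2.COLOR_BGR2GRAY); m=((g>214)&(t.min(2)>200)).astype(np.uint8)[200:250,170:235]
k,_,st,c=cv2.connectedComponentsWithStats(m); print([(st[i,4],world("top",c[i][0]+170,c[i][1]+200,32)) for i in range(1,k) if st[i,4]>30])
E
```

```text
{'blue': [([630.7, 60.4], 76)], 'yel': [], 'green': [([428.6, 399.2], 105)], 'black': [([667.0, 47.9], 81), ([663.0, 108.2], 107)]}
[(np.int32(69), array([505.3, 320. ]))]
```

Request:
{"op": "move_arm", "data": {"commands": [{"x":-0.3,"y":1.04,"z":0,"turn":0},{"x":-0.61,"y":2.08,"z":0,"turn":0},{"x":-0.91,"y":3.13,"z":0,"turn":0},{"x":-1.22,"y":4.17,"z":0,"turn":0},{"x":-1.52,"y":5.21,"z":0,"turn":0}], "hand": 0.6}}

```text
time_s: 17.38
tool_pos: [520.9, 270.5, 91.4]
eef_rot: [[-0.837, 0.548, 0.002], [0.548, 0.837, 0.001], [-0.001, 0.001, -1.0]]
wrist_force: [0.6, -0.4, -0.1]
grip_width: 0.602
```

Request:
{"op": "move_arm", "data": {"commands": [{"x":-0.31,"y":1.05,"z":0,"turn":0},{"x":-0.31,"y":1.05,"z":0,"turn":0},{"x":-0.31,"y":1.05,"z":0,"turn":0},{"x":-0.31,"y":1.05,"z":-0.7,"turn":0},{"x":-0.31,"y":1.05,"z":-1.3,"turn":0}]}}

```text
time_s: 18.0
tool_pos: [506.7, 319.6, 25.0]
eef_rot: [[-0.835, 0.55, 0.001], [0.55, 0.835, 0.0], [-0.001, 0.001, -1.0]]
wrist_force: [-0.1, -1.2, 0.3]
grip_width: 0.601
```

Request:
{"op": "move_arm", "data": {"commands": [{"x":0,"y":0,"z":-0.26,"turn":0},{"x":0,"y":0,"z":-0.26,"turn":0},{"x":0,"y":0,"z":-0.26,"turn":0}]}}

```text
time_s: 18.38
tool_pos: [506.8, 321.2, 13.6]
eef_rot: [[-0.836, 0.548, 0.002], [0.548, 0.836, 0.001], [-0.001, 0.002, -1.0]]
wrist_force: [0.6, -0.0, -0.2]
grip_width: 0.6
```

Request:
{"op": "move_arm", "data": {"commands": [{"x":0,"y":0,"z":0,"turn":0},{"x":0,"y":0,"z":0,"turn":0},{"x":0,"y":0,"z":0,"turn":0},{"x":0,"y":0,"z":0,"turn":0},{"x":0,"y":0,"z":0,"turn":0}], "hand": 0}}

```text
time_s: 19.0
tool_pos: [506.8, 321.7, 14.0]
eef_rot: [[-0.837, 0.548, 0.003], [0.548, 0.837, 0.001], [-0.002, 0.002, -1.0]]
wrist_force: [-0.4, -1.1, 5.6]
grip_width: 0.347
```

Request:
{"op": "move_arm", "data": {"commands": [{"x":0,"y":0,"z":0.8,"turn":0},{"x":0,"y":0,"z":1.56,"turn":0},{"x":0,"y":0,"z":1.56,"turn":0}]}}

```text
time_s: 19.38
tool_pos: [508.3, 322.5, 94.5]
eef_rot: [[-0.837, 0.547, 0.007], [0.548, 0.837, 0.003], [-0.005, 0.006, -1.0]]
wrist_force: [1.1, 1.1, -0.5]
grip_width: 0.354
```

Request:
{"op": "move_arm", "data": {"commands": [{"x":0.58,"y":-0.92,"z":0,"turn":0},{"x":1.16,"y":-1.84,"z":0,"turn":0},{"x":1.75,"y":-2.76,"z":0,"turn":0},{"x":2.33,"y":-3.68,"z":0,"turn":0},{"x":2.33,"y":-3.68,"z":0,"turn":0}]}}

```text
time_s: 20.0
tool_pos: [623.6, 133.5, 89.5]
eef_rot: [[-0.834, 0.552, 0.0], [0.552, 0.834, -0.001], [-0.001, -0.001, -1.0]]
wrist_force: [0.1, 0.0, -1.4]
grip_width: 0.35
```

Request:
{"op": "move_arm", "data": {"commands": [{"x":0,"y":0,"z":0,"turn":0},{"x":0,"y":0,"z":0,"turn":0},{"x":0,"y":0,"z":-0.4,"turn":0},{"x":0,"y":0,"z":-0.8,"turn":0},{"x":0,"y":0,"z":-0.8,"turn":0}]}}

```text
time_s: 20.62
tool_pos: [619.3, 137.5, 46.7]
eef_rot: [[-0.837, 0.547, -0.006], [0.547, 0.837, -0.0], [0.005, -0.004, -1.0]]
wrist_force: [0.0, -0.1, -0.7]
grip_width: 0.344
```

Request:
{"op": "move_arm", "data": {"commands": [{"x":0,"y":0,"z":-0.2,"turn":0},{"x":0,"y":0,"z":-0.36,"turn":0},{"x":0,"y":0,"z":-0.36,"turn":0},{"x":0,"y":0,"z":-0.36,"turn":0}]}}

```text
time_s: 21.12
tool_pos: [622.3, 137.2, 32.6]
eef_rot: [[-0.837, 0.548, 0.0], [0.548, 0.837, -0.0], [-0.0, 0.0, -1.0]]
wrist_force: [-1.0, -0.4, -0.0]
grip_width: 0.346
```

Request:
{"op": "move_arm", "data": {"commands": [{"x":0,"y":0,"z":0,"turn":0},{"x":0,"y":0,"z":0,"turn":0},{"x":0,"y":0,"z":0,"turn":0},{"x":0,"y":0,"z":0.2,"turn":0},{"x":0,"y":0,"z":1.16,"turn":0}], "hand": 0.48}}

```text
time_s: 21.75
tool_pos: [619.3, 137.1, 88.0]
eef_rot: [[-0.837, 0.548, -0.007], [0.548, 0.837, -0.0], [0.006, -0.004, -1.0]]
wrist_force: [-0.1, -0.9, 0.4]
grip_width: 0.482
```

```bash
python3 - <<'E'
from find import *
print(find("pics/t6.png"))
E
```

```text
{'blue': [], 'yel': [([596.2, 7.2], 119)], 'green': [([428.6, 399.2], 105)], 'black': [([324.0, 27.5], 61)]}
```

Request:
{"op": "move_arm", "data": {"commands": [{"x":-0.64,"y":0.87,"z":0,"turn":0},{"x":-1.29,"y":1.75,"z":0,"turn":0},{"x":-1.93,"y":2.63,"z":0,"turn":0},{"x":-2.58,"y":3.5,"z":0,"turn":0},{"x":-3.22,"y":4.38,"z":0,"turn":0}], "hand": 0.6}}

```text
time_s: 22.42
tool_pos: [460.4, 357.8, 91.4]
eef_rot: [[-0.837, 0.548, 0.002], [0.548, 0.837, 0.001], [-0.001, 0.002, -1.0]]
wrist_force: [-0.1, 0.0, 0.0]
grip_width: 0.601
```

Request:
{"op": "move_arm", "data": {"commands": [{"x":-0.65,"y":0.88,"z":0,"turn":0},{"x":-0.65,"y":0.88,"z":0,"turn":0},{"x":-0.65,"y":0.88,"z":0,"turn":0},{"x":-0.65,"y":0.88,"z":-0.7,"turn":0},{"x":-0.65,"y":0.88,"z":-1.3,"turn":0}]}}

```text
time_s: 23.05
tool_pos: [430.2, 399.1, 25.1]
eef_rot: [[-0.835, 0.55, 0.001], [0.55, 0.835, 0.0], [-0.001, 0.001, -1.0]]
wrist_force: [0.5, 0.6, -0.3]
grip_width: 0.6
```

Request:
{"op": "move_arm", "data": {"commands": [{"x":0,"y":0,"z":-0.26,"turn":0},{"x":0,"y":0,"z":-0.26,"turn":0},{"x":0,"y":0,"z":-0.26,"turn":0}]}}

```text
time_s: 23.42
tool_pos: [429.8, 400.5, 13.6]
eef_rot: [[-0.836, 0.548, 0.002], [0.548, 0.836, 0.001], [-0.001, 0.002, -1.0]]
wrist_force: [-1.0, 0.0, 0.3]
grip_width: 0.606
```

Request:
{"op": "move_arm", "data": {"commands": [{"x":0,"y":0,"z":0,"turn":0},{"x":0,"y":0,"z":0,"turn":0},{"x":0,"y":0,"z":0,"turn":0},{"x":0,"y":0,"z":0,"turn":0},{"x":0,"y":0,"z":0,"turn":0}], "hand": 0}}

```text
time_s: 24.05
tool_pos: [429.7, 400.9, 13.9]
eef_rot: [[-0.837, 0.547, 0.002], [0.548, 0.837, 0.001], [-0.001, 0.002, -1.0]]
wrist_force: [-0.4, -1.2, 6.7]
grip_width: 0.344
```

Request:
{"op": "move_arm", "data": {"commands": [{"x":0,"y":0,"z":0.8,"turn":0},{"x":0,"y":0,"z":1.56,"turn":0},{"x":0,"y":0,"z":1.56,"turn":0}]}}

```text
time_s: 24.42
tool_pos: [431.0, 402.0, 94.4]
eef_rot: [[-0.837, 0.547, 0.007], [0.547, 0.837, 0.004], [-0.003, 0.007, -1.0]]
wrist_force: [0.0, -0.0, -0.4]
grip_width: 0.348
```

```bash
python3 - <<'E'
from find import *
print(find("pics/t7.png")); t=cv2.imread("pics/t7.png"); crop(t,240,115,450,245,3.8,"pics/t7c.png")
E
```

```text
{'blue': [([631.5, 57.5], 109)], 'yel': [([596.2, 7.0], 120)], 'green': [], 'black': [([662.3, 108.8], 98)]}
```

View pics/t7c.png

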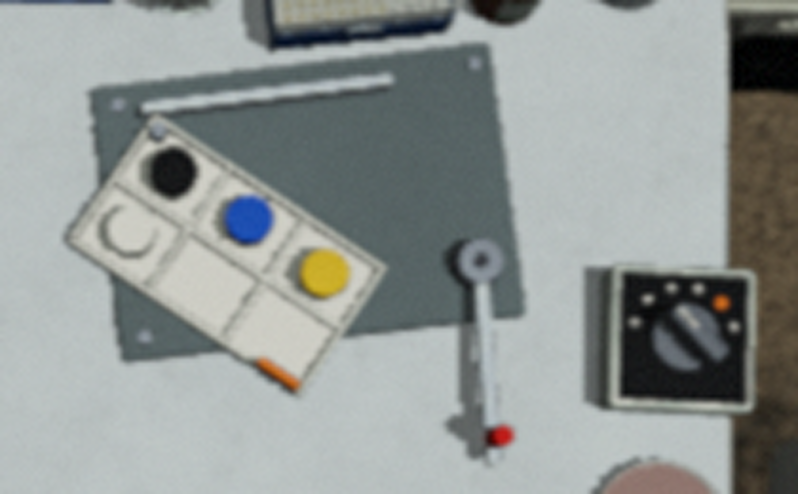

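Black (171,172), blue (248,219), yellow (325,273) and white (128,228) all stand in their pockets. Green goes to the front middle pocket.

Request:
{"op": "move_arm", "data": {"commands": [{"x":0.53,"y":-1.05,"z":0,"turn":0},{"x":1.07,"y":-2.1,"z":0,"turn":0},{"x":1.6,"y":-3.15,"z":0,"turn":0},{"x":2.13,"y":-4.2,"z":0,"turn":0},{"x":2.67,"y":-5.24,"z":0,"turn":0}]}}

```text
time_s: 25.1
tool_pos: [561.6, 136.5, 88.8]
eef_rot: [[-0.837, 0.548, -0.002], [0.548, 0.837, 0.0], [0.002, -0.001, -1.0]]
wrist_force: [0.7, 0.2, -0.2]
grip_width: 0.344
```

Request:
{"op": "move_arm", "data": {"commands": [{"x":0.53,"y":-1.05,"z":0,"turn":0},{"x":0.53,"y":-1.05,"z":0,"turn":0},{"x":0.53,"y":-1.05,"z":0,"turn":0},{"x":0.53,"y":-1.05,"z":-0.4,"turn":0},{"x":0.53,"y":-1.05,"z":-0.6,"turn":0}]}}

```text
time_s: 25.72
tool_pos: [586.6, 87.1, 57.9]
eef_rot: [[-0.838, 0.546, -0.003], [0.546, 0.838, 0.0], [0.003, -0.002, -1.0]]
wrist_force: [0.5, 0.2, -0.0]
grip_width: 0.348
```

Request:
{"op": "move_arm", "data": {"commands": [{"x":0,"y":0,"z":-0.3,"turn":0},{"x":0,"y":0,"z":-0.56,"turn":0},{"x":0,"y":0,"z":-0.56,"turn":0},{"x":0,"y":0,"z":-0.56,"turn":0}]}}

```text
time_s: 26.22
tool_pos: [588.4, 85.8, 31.8]
eef_rot: [[-0.837, 0.548, -0.0], [0.548, 0.837, 0.0], [0.0, -0.0, -1.0]]
wrist_force: [0.2, -0.6, 0.3]
grip_width: 0.349
```

Request:
{"op": "move_arm", "data": {"commands": [{"x":0,"y":0,"z":0,"turn":0},{"x":0,"y":0,"z":0,"turn":0},{"x":0,"y":0,"z":0,"turn":0},{"x":0,"y":0,"z":0.2,"turn":0},{"x":0,"y":0,"z":1.16,"turn":0}], "hand": 0.46}}

```text
time_s: 26.85
tool_pos: [585.9, 85.8, 88.3]
eef_rot: [[-0.837, 0.548, -0.007], [0.548, 0.837, 0.0], [0.006, -0.003, -1.0]]
wrist_force: [-0.0, -0.9, 0.3]
grip_width: 0.462
```

```bash
cat > arc.py <<'E'
import numpy as np
np.set_printoptions(suppress=True,precision=1)
pin=np.array([690.9,119.3])
def P(yaw,a=-114,b=-154):
    t=np.radians(yaw);return pin+np.array([[np.cos(t),-np.sin(t)],[np.sin(t),np.cos(t)]])@[a,b]
E
python3 - <<'E'
from arc import *
c=np.array([588.55,86.]); a=P(-33.15,-135); print("approach",a,(a-c)/50)
last=P(-33.15,-135)
ys=[-31.15]+list(np.arange(-29.15,10,2))
for i in range(0,len(ys),5):
    print([(round(y,1),((P(y)-last)/50).round(2).tolist(),round((y-(ys[i-1] if i else -33.15))/5,2)) for y in ys[i:i+5]]); last=P(ys[min(i+4,len(ys)-1)])
E
```

```text
approach [493.7  64.2] [-1.9 -0.4]
[(-31.1, [0.4, -0.35], 0.4), (np.float64(-29.2), [0.45, -0.48], np.float64(0.8)), (np.float64(-27.2), [0.51, -0.6], np.float64(1.2)), (np.float64(-25.2), [0.57, -0.72], np.float64(1.6)), (np.float64(-23.2), [0.64, -0.83], np.float64(2.0))]
[(np.float64(-21.2), [0.07, -0.11], np.float64(0.4)), (np.float64(-19.2), [0.14, -0.23], np.float64(0.8)), (np.float64(-17.2), [0.22, -0.34], np.float64(1.2)), (np.float64(-15.2), [0.3, -0.44], np.float64(1.6)), (np.float64(-13.2), [0.39, -0.54], np.float64(2.0))]
[(np.float64(-11.1), [0.09, -0.1], np.float64(0.4)), (np.float64(-9.1), [0.18, -0.2], np.float64(0.8)), (np.float64(-7.1), [0.28, -0.29], np.float64(1.2)), (np.float64(-5.1), [0.37, -0.38], np.float64(1.6)), (np.float64(-3.1), [0.48, -0.47], np.float64(2.0))]
[(np.float64(-1.1), [0.1, -0.08], np.float64(0.4)), (np.float64(0.9), [0.21, -0.16], np.float64(0.8)), (np.float64(2.9), [0.32, -0.24], np.float64(1.2)), (np.float64(4.9), [0.43, -0.31], np.float64(1.6)), (np.float64(6.9), [0.55, -0.38], np.float64(2.0))]
[(np.float64(8.9), [0.12, -0.06], np.float64(0.4))]
```

Request:
{"op": "move_arm", "data": {"commands": [{"x":0,"y":0,"z":0.1,"turn":0},{"x":0,"y":0,"z":0.2,"turn":0}], "hand": 0}}

```text
time_s: 27.1
tool_pos: [588.6, 85.8, 101.0]
eef_rot: [[-0.837, 0.548, 0.001], [0.548, 0.837, -0.0], [-0.001, 0.0, -1.0]]
wrist_force: [-0.2, -0.0, -0.3]
grip_width: 0.039
```

Request:
{"op": "move_arm", "data": {"commands": [{"x":-1.0,"y":-0.2,"z":0,"turn":0},{"x":-1.9,"y":-0.44,"z":0,"turn":0},{"x":-1.9,"y":-0.44,"z":0,"turn":0},{"x":-1.9,"y":-0.44,"z":-0.7,"turn":0},{"x":-1.9,"y":-0.44,"z":-1.42,"turn":0}]}}

```text
time_s: 27.72
tool_pos: [494.7, 63.7, 28.8]
eef_rot: [[-0.837, 0.548, 0.002], [0.548, 0.837, -0.0], [-0.002, 0.001, -1.0]]
wrist_force: [0.4, -0.3, 0.2]
grip_width: -0.001
```

Request:
{"op": "move_arm", "data": {"commands": [{"x":0,"y":0,"z":0,"turn":0},{"x":0,"y":0,"z":0,"turn":0},{"x":0,"y":0,"z":0,"turn":0},{"x":0,"y":0,"z":0,"turn":0}]}}

```text
time_s: 28.22
tool_pos: [494.6, 63.7, 30.5]
eef_rot: [[-0.837, 0.548, 0.002], [0.548, 0.837, -0.0], [-0.002, 0.001, -1.0]]
wrist_force: [-0.2, -0.7, 1.1]
grip_width: 0.0
```

```bash
python3 - <<'E'
from h import *
s=telemetry.sense(); im=read_camera("wrist"); t=read_camera("top"); cv2.imwrite("pics/w8.png",np.hstack([cv2.resize(im,(440,330)),cv2.resize(t[115:225,240:360],(360,330),interpolation=cv2.INTER_CUBIC)])); print(s["tool_pos"])
E
```

```text
[494.6  63.7  30.5]
```

View pics/w8.png

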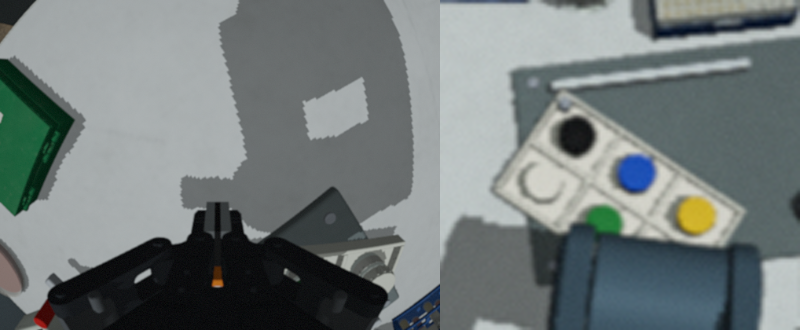

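All five pots stand in the tray: black, blue, yellow, white and green. The shut fingers are in front of the orange pad, which shows at (217,280) in the wrist view. Next I push along the arc.

Request:
{"op": "move_arm", "data": {"commands": [{"x":0.2,"y":-0.18,"z":0,"turn":0.2},{"x":0.4,"y":-0.35,"z":0,"turn":0.4},{"x":0.45,"y":-0.48,"z":0,"turn":0.8},{"x":0.51,"y":-0.6,"z":0,"turn":1.2},{"x":0.57,"y":-0.72,"z":0,"turn":1.6}]}}

```text
time_s: 28.95
tool_pos: [522.6, 27.0, 29.2]
eef_rot: [[-0.905, 0.425, -0.0], [0.425, 0.905, 0.0], [0.0, 0.0, -1.0]]
wrist_force: [0.1, 0.6, 0.3]
grip_width: 0.0
```

Request:
{"op": "move_arm", "data": {"commands": [{"x":0.07,"y":-0.11,"z":0,"turn":0.4},{"x":0.14,"y":-0.22,"z":0,"turn":0.8},{"x":0.21,"y":-0.34,"z":0,"turn":1.2},{"x":0.29,"y":-0.45,"z":0,"turn":1.6},{"x":0.37,"y":-0.55,"z":0,"turn":2.0}]}}

```text
time_s: 29.58
tool_pos: [540.9, -0.6, 29.1]
eef_rot: [[-0.965, 0.261, -0.001], [0.261, 0.965, 0.0], [0.001, 0.0, -1.0]]
wrist_force: [-1.8, 0.2, 0.4]
grip_width: -0.002
```

Request:
{"op": "move_arm", "data": {"commands": [{"x":0.09,"y":-0.1,"z":0,"turn":0.4},{"x":0.18,"y":-0.2,"z":0,"turn":0.8},{"x":0.27,"y":-0.3,"z":0,"turn":1.2},{"x":0.36,"y":-0.39,"z":0,"turn":1.6},{"x":0.46,"y":-0.48,"z":0,"turn":2.0}]}}

```text
time_s: 30.2
tool_pos: [563.9, -24.6, 29.1]
eef_rot: [[-0.996, 0.09, -0.001], [0.09, 0.996, 0.0], [0.001, 0.0, -1.0]]
wrist_force: [-1.5, 1.6, 0.3]
grip_width: 0.0
```

Request:
{"op": "move_arm", "data": {"commands": [{"x":0.1,"y":-0.09,"z":0,"turn":0.4},{"x":0.21,"y":-0.17,"z":0,"turn":0.8},{"x":0.31,"y":-0.25,"z":0,"turn":1.2},{"x":0.42,"y":-0.33,"z":0,"turn":1.6},{"x":0.53,"y":-0.4,"z":0,"turn":2.0}]}}

```text
time_s: 30.82
tool_pos: [590.3, -44.6, 28.9]
eef_rot: [[-0.996, -0.085, -0.001], [-0.085, 0.996, 0.0], [0.001, 0.0, -1.0]]
wrist_force: [-0.9, 0.5, 0.8]
grip_width: 0.004
```

Request:
{"op": "move_arm", "data": {"commands": [{"x":0.06,"y":-0.03,"z":0,"turn":0.2},{"x":0.12,"y":-0.07,"z":0,"turn":0.4},{"x":0.12,"y":-0.07,"z":0,"turn":0.4}]}}

```text
time_s: 31.2
tool_pos: [596.3, -47.6, 29.2]
eef_rot: [[-0.993, -0.118, 0.0], [-0.118, 0.993, -0.0], [-0.0, -0.0, -1.0]]
wrist_force: [-0.5, -0.1, -0.8]
grip_width: 0.001
```

Request:
{"op": "move_arm", "data": {"commands": [{"x":0.04,"y":0,"z":0,"turn":0},{"x":0.08,"y":0,"z":0,"turn":0.1},{"x":0.12,"y":0,"z":0,"turn":0.1},{"x":0.12,"y":0,"z":0,"turn":0.1}]}}

```text
time_s: 31.7
tool_pos: [602.4, -47.1, 29.4]
eef_rot: [[-0.992, -0.127, 0.001], [-0.127, 0.992, 0.0], [-0.001, 0.0, -1.0]]
wrist_force: [-2.2, -1.0, 0.3]
grip_width: -0.002
```

Request:
{"op": "move_arm", "data": {"commands": [{"x":0.03,"y":0,"z":0,"turn":0},{"x":0.06,"y":0,"z":0,"turn":0},{"x":0.06,"y":0,"z":0,"turn":0}]}}

```text
time_s: 32.08
tool_pos: [605.3, -47.2, 29.3]
eef_rot: [[-0.992, -0.127, 0.0], [-0.127, 0.992, 0.0], [-0.0, 0.0, -1.0]]
wrist_force: [-1.5, -1.5, 1.1]
grip_width: -0.002
```

Request:
{"op": "move_arm", "data": {"commands": [{"x":0.03,"y":0,"z":0,"turn":0},{"x":0.06,"y":0,"z":0,"turn":0},{"x":0.06,"y":0,"z":0,"turn":0}]}}

```text
time_s: 32.45
tool_pos: [607.1, -47.3, 29.2]
eef_rot: [[-0.992, -0.127, -0.002], [-0.127, 0.992, 0.0], [0.002, 0.0, -1.0]]
wrist_force: [-5.9, -3.4, 2.9]
grip_width: 0.002
```

Request:
{"op": "move_arm", "data": {"commands": [{"x":0.03,"y":0,"z":0,"turn":0},{"x":0.06,"y":0,"z":0,"turn":0},{"x":0.06,"y":0,"z":0,"turn":0}]}}

```text
time_s: 32.83
tool_pos: [607.2, -47.3, 29.1]
eef_rot: [[-0.992, -0.128, -0.009], [-0.128, 0.992, 0.0], [0.009, 0.001, -1.0]]
wrist_force: [-19.0, -3.4, 13.9]
grip_width: -0.001
```

Request:
{"op": "move_arm", "data": {"commands": [{"x":-0.1,"y":0,"z":0,"turn":0},{"x":-0.5,"y":0,"z":0,"turn":0},{"x":-1.0,"y":0.1,"z":0.8,"turn":0},{"x":-1.6,"y":0.1,"z":1.8,"turn":0},{"x":-2.4,"y":0.1,"z":2.0,"turn":0}]}}

```text
time_s: 33.45
tool_pos: [493.8, -42.8, 133.3]
eef_rot: [[-0.992, -0.127, 0.009], [-0.127, 0.992, -0.002], [-0.009, -0.003, -1.0]]
wrist_force: [-0.4, -1.4, 0.1]
grip_width: -0.002
```

Request:
{"op": "move_arm", "data": {"commands": [{"x":-1.0,"y":0.5,"z":0,"turn":0},{"x":-1.0,"y":1.2,"z":0,"turn":0},{"x":-1.0,"y":1.2,"z":0,"turn":0},{"x":-1.0,"y":1.2,"z":0,"turn":0}]}}

```text
time_s: 33.95
tool_pos: [442.0, 17.6, 129.8]
eef_rot: [[-0.992, -0.128, 0.002], [-0.128, 0.992, -0.0], [-0.002, -0.001, -1.0]]
wrist_force: [0.3, 0.4, 0.3]
grip_width: 0.002
```

```bash
python3 - <<'E'
from h import *
t=read_camera("top"); cv2.imwrite("pics/t9.png",t); crop(t,245,115,445,245,4,"pics/t9c.png"); print(telemetry.sense()["tool_pos"])
E
```

```text
[441.9  17.4 129.6]
```

View pics/t9c.png

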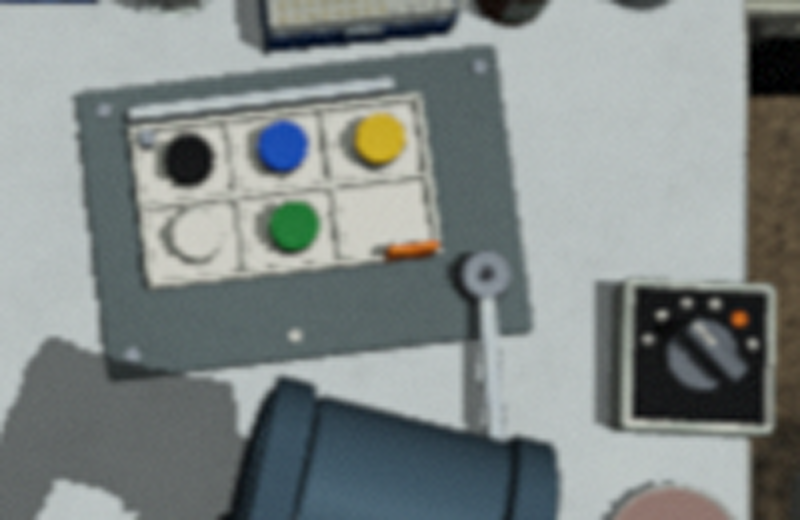

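Tray parallel to the rail and home against its stop (19 N felt); all five pots standing. Now the keeper arc.

```bash
python3 - <<'E'
import numpy as np
from geo import *
hub=np.array([606.4,-96.7]); print("hub now",c2(486,273-20,38))
def K(phi,off=21): 
    p=np.radians(phi); return hub+118*np.array([np.cos(p),np.sin(p)])-off*np.array([np.sin(p),-np.cos(p)])
cur=np.array([611.05-170,-47+65.]); 
a=K(183.5,45); print("approach",a,(a-cur)/50)
last=a; ph=183.5-np.arange(0,92,4)
for i in range(0,len(ph),5):
    print([(y,((K(y)-last)/50).round(2).tolist()) for y in ph[i:i+5]]); last=K(ph[min(i+4,len(ph)-1)])
print("box green", world("top",346,283,30))
E
```

```text
hub now [606.4 -96.7]
approach [ 491.4 -148.8] [ 1.  -3.3]
[(np.float64(183.5), [-0.03, 0.48]), (np.float64(179.5), [-0.06, 0.64]), (np.float64(175.5), [-0.09, 0.81]), (np.float64(171.5), [-0.1, 0.98]), (np.float64(167.5), [-0.09, 1.14])]
[(np.float64(163.5), [0.01, 0.17]), (np.float64(159.5), [0.04, 0.33]), (np.float64(155.5), [0.07, 0.5]), (np.float64(151.5), [0.12, 0.66]), (np.float64(147.5), [0.18, 0.81])]
[(np.float64(143.5), [0.07, 0.15]), (np.float64(139.5), [0.15, 0.3]), (np.float64(135.5), [0.24, 0.44]), (np.float64(131.5), [0.34, 0.58]), (np.float64(127.5), [0.45, 0.7])]
[(np.float64(123.5), [0.12, 0.12]), (np.float64(119.5), [0.24, 0.23]), (np.float64(115.5), [0.37, 0.33]), (np.float64(111.5), [0.51, 0.43]), (np.float64(107.5), [0.66, 0.51])]
[(np.float64(103.5), [0.15, 0.07]), (np.float64(99.5), [0.31, 0.13]), (np.float64(95.5), [0.47, 0.18])]
box green [355.  -48.7]
```

Request:
{"op": "move_arm", "data": {"commands": [{"x":0.3,"y":-1.1,"z":0,"turn":-0.2},{"x":0.6,"y":-2.2,"z":0,"turn":-0.5},{"x":1.0,"y":-3.34,"z":0,"turn":-0.77},{"x":1.0,"y":-3.34,"z":0,"turn":-0.77},{"x":1.0,"y":-3.34,"z":0,"turn":-0.77}]}}

```text
time_s: 34.62
tool_pos: [490.6, -149.7, 128.7]
eef_rot: [[-0.998, -0.058, -0.001], [-0.058, 0.998, 0.001], [0.001, 0.001, -1.0]]
wrist_force: [0.3, 0.9, 0.9]
grip_width: -0.002
```

Request:
{"op": "move_arm", "data": {"commands": [{"x":0,"y":0,"z":-0.8,"turn":0},{"x":0,"y":0,"z":-1.66,"turn":0},{"x":0,"y":0,"z":-1.66,"turn":0},{"x":0,"y":0,"z":-1.66,"turn":0}]}}

```text
time_s: 35.12
tool_pos: [491.7, -148.9, 47.5]
eef_rot: [[-0.998, -0.061, 0.001], [-0.061, 0.998, -0.0], [-0.001, -0.001, -1.0]]
wrist_force: [0.9, 0.1, 0.5]
grip_width: 0.002
```

Request:
{"op": "move_arm", "data": {"commands": [{"x":-0.03,"y":0.4,"z":0,"turn":0},{"x":-0.05,"y":0.64,"z":0,"turn":-0.8},{"x":-0.08,"y":0.81,"z":0,"turn":-1.6},{"x":-0.1,"y":0.98,"z":0,"turn":-2.4},{"x":-0.09,"y":1.14,"z":0,"turn":-3.2}]}}

```text
time_s: 35.75
tool_pos: [487.2, -91.1, 47.9]
eef_rot: [[-0.976, 0.219, 0.002], [0.219, 0.976, -0.001], [-0.002, -0.0, -1.0]]
wrist_force: [-0.7, -0.6, -0.1]
grip_width: -0.001
```

Request:
{"op": "move_arm", "data": {"commands": [{"x":0.01,"y":0.17,"z":0,"turn":-0.8},{"x":0.04,"y":0.33,"z":0,"turn":-1.6},{"x":0.07,"y":0.5,"z":0,"turn":-2.4},{"x":0.12,"y":0.66,"z":0,"turn":-3.2},{"x":0.18,"y":0.81,"z":0,"turn":-4.0}]}}

```text
time_s: 36.38
tool_pos: [496.2, -50.6, 47.9]
eef_rot: [[-0.842, 0.539, 0.002], [0.539, 0.842, -0.001], [-0.002, 0.001, -1.0]]
wrist_force: [-0.7, -0.9, -0.0]
grip_width: 0.004
```

```bash
python3 - <<'E'
from h import *
s=telemetry.sense(); im=read_camera("wrist"); t=read_camera("top"); cv2.imwrite("pics/w10.png",np.hstack([cv2.resize(im,(440,330)),cv2.resize(t[115:225,270:390],(360,330),interpolation=cv2.INTER_CUBIC)])); print(s["tool_pos"],s["joints"])
E
```

```text
[496.2 -50.6  47.9] [-19.5  15.3 110.3   0.   54.2 -76.8]
```

View pics/w10.png

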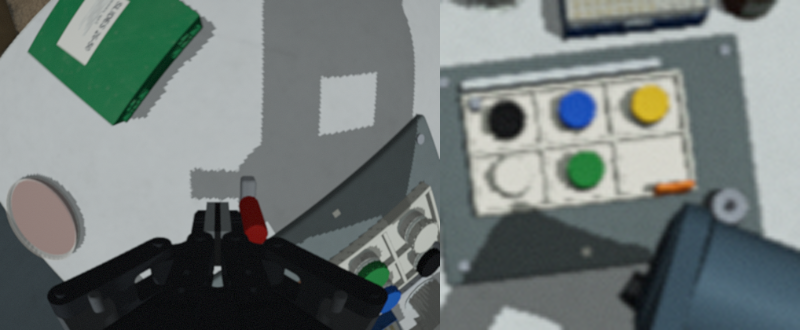

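The red grip, at (253,220) in the wrist view, sits against the finger's side and moves with it; pots and tray are unchanged. I continue the sweep.

Request:
{"op": "move_arm", "data": {"commands": [{"x":0.07,"y":0.15,"z":0,"turn":-0.8},{"x":0.15,"y":0.3,"z":0,"turn":-1.6},{"x":0.24,"y":0.44,"z":0,"turn":-2.4},{"x":0.34,"y":0.58,"z":0,"turn":-3.2},{"x":0.45,"y":0.7,"z":0,"turn":-4.0}]}}

```text
time_s: 37.1
tool_pos: [518.4, -16.2, 47.3]
eef_rot: [[-0.608, 0.794, 0.001], [0.794, 0.608, -0.0], [-0.001, 0.001, -1.0]]
wrist_force: [-0.7, -0.4, -0.1]
grip_width: 0.0
```

Request:
{"op": "move_arm", "data": {"commands": [{"x":0.12,"y":0.12,"z":0,"turn":-0.8},{"x":0.24,"y":0.23,"z":0,"turn":-1.6},{"x":0.37,"y":0.33,"z":0,"turn":-2.4},{"x":0.51,"y":0.43,"z":0,"turn":-3.2},{"x":0.66,"y":0.51,"z":0,"turn":-4.0}]}}

```text
time_s: 37.72
tool_pos: [551.2, 9.4, 47.2]
eef_rot: [[-0.299, 0.954, 0.001], [0.954, 0.299, -0.0], [-0.0, 0.001, -1.0]]
wrist_force: [-0.5, 0.2, 0.1]
grip_width: 0.001
```

Request:
{"op": "move_arm", "data": {"commands": [{"x":0.08,"y":0.04,"z":0,"turn":-0.4},{"x":0.16,"y":0.08,"z":0,"turn":-0.8},{"x":0.24,"y":0.11,"z":0,"turn":-1.2},{"x":0.31,"y":0.13,"z":0,"turn":-1.6},{"x":0.31,"y":0.13,"z":0,"turn":-1.6}]}}

```text
time_s: 38.35
tool_pos: [567.0, 15.6, 47.2]
eef_rot: [[-0.166, 0.986, 0.001], [0.986, 0.166, -0.0], [-0.0, 0.001, -1.0]]
wrist_force: [-0.8, -0.1, 0.1]
grip_width: 0.001
```

Request:
{"op": "move_arm", "data": {"commands": [{"x":0.05,"y":0,"z":0,"turn":-0.2},{"x":0.1,"y":0.01,"z":0,"turn":-0.3},{"x":0.1,"y":0.01,"z":0,"turn":-0.3}]}}

```text
time_s: 38.72
tool_pos: [570.6, 15.7, 46.2]
eef_rot: [[-0.138, 0.99, -0.003], [0.99, 0.138, -0.0], [0.0, -0.003, -1.0]]
wrist_force: [-5.7, -0.8, 4.4]
grip_width: -0.002
```

Request:
{"op": "move_arm", "data": {"commands": [{"x":0.04,"y":0,"z":0,"turn":0},{"x":0.08,"y":0,"z":0,"turn":0},{"x":0.08,"y":0,"z":0,"turn":0}]}}

```text
time_s: 39.1
tool_pos: [571.2, 15.9, 45.9]
eef_rot: [[-0.139, 0.99, -0.01], [0.99, 0.139, 0.0], [0.002, -0.01, -1.0]]
wrist_force: [-18.0, -0.7, 14.5]
grip_width: 0.0
```

Request:
{"op": "move_arm", "data": {"commands": [{"x":-0.15,"y":0,"z":0,"turn":0},{"x":-0.6,"y":-0.05,"z":0,"turn":0},{"x":-1.0,"y":-0.1,"z":0.7,"turn":-1},{"x":-1.2,"y":-0.5,"z":1.7,"turn":-2.5},{"x":-1.2,"y":-1.2,"z":2.28,"turn":-4}]}}

```text
time_s: 39.72
tool_pos: [516.0, -44.2, 162.8]
eef_rot: [[0.211, 0.977, 0.003], [0.977, -0.211, -0.001], [0.0, 0.003, -1.0]]
wrist_force: [0.8, 0.1, 0.2]
grip_width: 0.003
```

Request:
{"op": "move_arm", "data": {"commands": [{"x":0.2,"y":-1.0,"z":0,"turn":-2},{"x":0.4,"y":-2.0,"z":0,"turn":-4},{"x":0.6,"y":-3.0,"z":0,"turn":-6},{"x":0.77,"y":-3.7,"z":0,"turn":-7.2},{"x":0.77,"y":-3.7,"z":0,"turn":-7.2}]}}

```text
time_s: 40.35
tool_pos: [554.4, -232.0, 160.3]
eef_rot: [[0.746, 0.666, 0.001], [0.666, -0.746, -0.001], [0.0, 0.001, -1.0]]
wrist_force: [0.6, 0.1, 0.4]
grip_width: -0.003
```

Request:
{"op": "move_arm", "data": {"commands": [{"x":0,"y":0,"z":0,"turn":0},{"x":0,"y":0,"z":0,"turn":0},{"x":0,"y":0,"z":0,"turn":0},{"x":0,"y":0,"z":0,"turn":0}], "hand": 0.6}}

```text
time_s: 40.85
tool_pos: [554.1, -228.6, 160.4]
eef_rot: [[0.743, 0.669, 0.0], [0.669, -0.743, -0.0], [0.0, 0.0, -1.0]]
wrist_force: [0.7, -0.5, -0.1]
grip_width: 0.598
```

```bash
python3 - <<'E'
from h import *
s=telemetry.sense(); im=read_camera("wrist"); t=read_camera("top"); cv2.imwrite("pics/w11.png",im); cv2.imwrite("pics/t11.png",t); np.save("w11.npy",dict(s),allow_pickle=True)
cv2.imwrite("pics/w11c.png",np.hstack([cv2.resize(im,(500,375)),cv2.resize(t[125:225,260:340],(300,375),interpolation=cv2.INTER_CUBIC)])); print(s["tool_pos"],s["time_s"])
E
```

```text
[ 554.1 -228.6  160.4] 40.85
```

View pics/w11c.png

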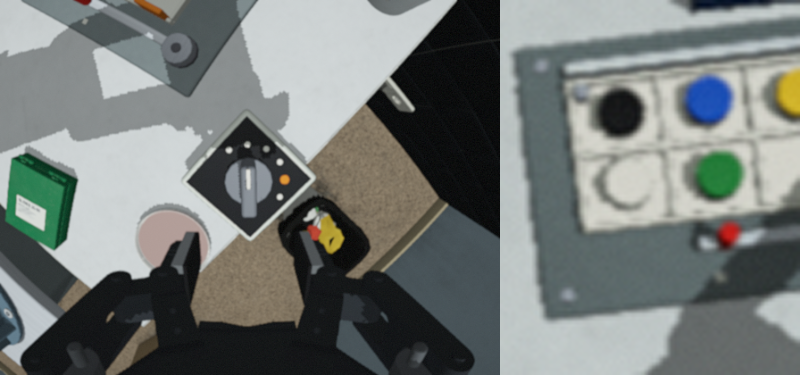

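The keeper bar lies shut in front of the tray. The selector pointer is at dot 1: bar from (248,163) to (251,214), dots 0–5 starting at (229,150), orange dot at (285,179). So it needs three clicks, 90° clockwise.

```bash
python3 - <<'E'
from h import *
s=np.load("w11.npy",allow_pickle=True).item(); k=560/500
a=wworld(248*k,163*k,80,s);b=wworld(251*k,214*k,80,s);print("bar",a,b,(a+b)/2,np.degrees(np.arctan2(*(a-b)[::-1])))
D=np.array([wworld(u*k,v*k,41,s) for u,v in((229,150),(247,144),(266,148),(280,161),(285,179),(280,197))])
T=np.array([[566.1,-197.5],[581.3,-205.7],[589.2,-222.],[588.9,-239.5],[579.7,-254.5],[564.1,-263.1]])
for Q in(D,T):
    x=np.linalg.lstsq(np.c_[2*Q,np.ones(6)],(Q**2).sum(1),rcond=None)[0]; print("fit axis",x[:2],np.degrees(np.arctan2(Q[:,1]-x[1],Q[:,0]-x[0])))
F=np.array([wworld(u*k,v*k,40,s) for u,v in((247,111),(315,178),(251,239),(183,181))]);print("box",F.mean(0))
E
```

```text
bar [ 575.4 -210.9] [ 545.1 -241.6] [ 560.2 -226.3] 45.406812398038596
fit axis [ 557.8 -228.3] [ 74.7  45.2  15.1 -15.3 -46.1 -77.4]
fit axis [ 556.3 -229.8] [ 73.2  44.   13.3 -16.6 -46.6 -76.9]
box [ 558.3 -227.9]
```

Request:
{"op": "move_arm", "data": {"commands": [{"x":0.06,"y":0,"z":-0.9,"turn":0.5},{"x":0.06,"y":0,"z":-1.8,"turn":0.5},{"x":0.06,"y":0,"z":-2.14,"turn":0.5},{"x":0.06,"y":0,"z":-2.14,"turn":0.5},{"x":0.06,"y":0,"z":-2.14,"turn":0.5}]}}

```text
time_s: 41.58
tool_pos: [558.4, -230.1, 55.2]
eef_rot: [[0.714, 0.7, 0.003], [0.7, -0.714, -0.002], [0.001, 0.003, -1.0]]
wrist_force: [1.6, -0.3, 0.4]
grip_width: 0.6
```

Request:
{"op": "move_arm", "data": {"commands": [{"x":0,"y":0,"z":0,"turn":0},{"x":0,"y":0,"z":0,"turn":0},{"x":0,"y":0,"z":0,"turn":0},{"x":0,"y":0,"z":0,"turn":0},{"x":0,"y":0,"z":0,"turn":0}], "hand": 0}}

```text
time_s: 42.2
tool_pos: [556.5, -228.6, 54.6]
eef_rot: [[0.714, 0.7, -0.001], [0.7, -0.714, 0.001], [-0.0, -0.002, -1.0]]
wrist_force: [-5.8, 4.2, 10.6]
grip_width: 0.143
```

Request:
{"op": "move_arm", "data": {"commands": [{"x":0,"y":0,"z":0,"turn":-1.8},{"x":0,"y":0,"z":0,"turn":-3.6},{"x":0,"y":0,"z":0,"turn":-5.4},{"x":0,"y":0,"z":0,"turn":-7.2},{"x":0,"y":0,"z":0,"turn":-9.0}]}}

```text
time_s: 42.82
tool_pos: [556.0, -227.5, 54.6]
eef_rot: [[1.0, -0.014, -0.003], [-0.014, -1.0, 0.003], [-0.003, -0.003, -1.0]]
wrist_force: [-7.8, 9.2, 13.6]
grip_width: 0.139
```

Request:
{"op": "move_arm", "data": {"commands": [{"x":0,"y":0,"z":0,"turn":-1.8},{"x":0,"y":0,"z":0,"turn":-3.6},{"x":0,"y":0,"z":0,"turn":-5.4},{"x":0,"y":0,"z":0,"turn":-7.2},{"x":0,"y":0,"z":0,"turn":-9.0}]}}

```text
time_s: 43.45
tool_pos: [556.4, -226.5, 54.6]
eef_rot: [[0.697, -0.717, -0.002], [-0.717, -0.697, 0.004], [-0.005, -0.001, -1.0]]
wrist_force: [-5.9, 11.9, 13.7]
grip_width: 0.139
```

Request:
{"op": "move_arm", "data": {"commands": [{"x":0,"y":0,"z":0,"turn":-0.2},{"x":0,"y":0,"z":0,"turn":-0.2},{"x":0,"y":0,"z":0,"turn":-0.2},{"x":0,"y":0,"z":0,"turn":-0.2}]}}

```text
time_s: 43.95
tool_pos: [556.4, -226.4, 54.6]
eef_rot: [[0.688, -0.726, -0.002], [-0.726, -0.688, 0.004], [-0.005, -0.001, -1.0]]
wrist_force: [-5.9, 11.9, 13.9]
grip_width: 0.14
```

Release, lift, move clear and look.

Request:
{"op": "move_arm", "data": {"commands": [{"x":0,"y":0,"z":0,"turn":0},{"x":0,"y":0,"z":0,"turn":0},{"x":0,"y":0,"z":0,"turn":0},{"x":0,"y":0,"z":0,"turn":0}], "hand": 0.5}}

```text
time_s: 44.45
tool_pos: [557.0, -229.5, 53.2]
eef_rot: [[0.687, -0.726, -0.0], [-0.726, -0.687, -0.0], [0.0, 0.0, -1.0]]
wrist_force: [0.7, 0.1, 0.5]
grip_width: 0.499
```

Request:
{"op": "move_arm", "data": {"commands": [{"x":0,"y":0,"z":0.8,"turn":0},{"x":0,"y":0,"z":1.8,"turn":0},{"x":-0.8,"y":0,"z":2.4,"turn":0},{"x":-1.8,"y":0,"z":2.6,"turn":0},{"x":-2.8,"y":0,"z":2.6,"turn":0}]}}

```text
time_s: 45.08
tool_pos: [416.3, -229.8, 184.5]
eef_rot: [[0.688, -0.726, 0.002], [-0.726, -0.688, -0.002], [0.003, 0.0, -1.0]]
wrist_force: [-0.4, -0.8, 1.0]
grip_width: 0.503
```

Request:
{"op": "move_arm", "data": {"commands": [{"x":0,"y":0,"z":0,"turn":0},{"x":0,"y":0,"z":0,"turn":0},{"x":0,"y":0,"z":0,"turn":0},{"x":0,"y":0,"z":0,"turn":0}]}}

```text
time_s: 45.58
tool_pos: [417.7, -229.3, 183.2]
eef_rot: [[0.688, -0.726, -0.0], [-0.726, -0.688, 0.0], [-0.0, -0.0, -1.0]]
wrist_force: [1.1, 0.4, 0.9]
grip_width: 0.499
```

```bash
python3 - <<'E'
from h import *
s=telemetry.sense(); t=read_camera("top"); cv2.imwrite("pics/t12.png",t); crop(t,245,110,445,250,4,"pics/t12c.png"); print(s["tool_pos"],s["wrist_force"],s["time_s"])
E
```

```text
[ 417.7 -229.3  183.2] [1.1 0.4 0.9] 45.575
```

View pics/t12c.png

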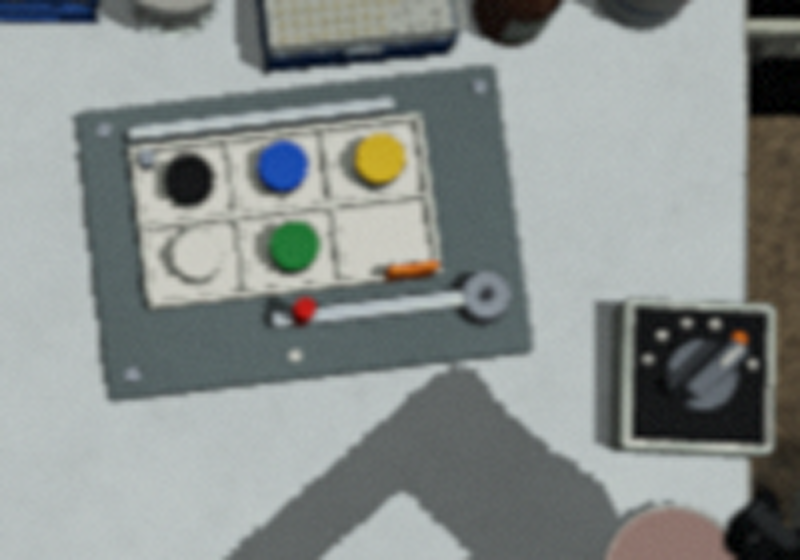

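The top view shows the pointer at the orange dot (740,338), the bar shut, the tray home and five pots standing. I'll run a numeric angle check, then hand in if it agrees.

```bash
python3 - <<'E'
from h import *
from rig import ticket
w=lambda u,v,z: world("top",245+(u+.5)/4-.5,110+(v+.5)/4-.5,z)
ang=lambda a,b: np.degrees(np.arctan2(*(b-a)[::-1]))
ta=ang(w(437,272,27),w(150,305,27))-90; tb=ang(w(420,115,27),w(131,146,27))-90
rail=ang(w(393,101,30),w(131,134,30))-90; k=ang(w(486,295,38),w(305,311,75))-90
print("tray",ta,tb,"rail",rail,"keeper",k)
if abs((ta+tb)/2-rail)<2 and abs(k-rail)<3: print(ticket.finish_job())
E
```

```text
tray 7.6574684166147335 7.225980859080224 rail 8.300385122782785 keeper 8.472294238063654
the job is handed in; nothing more can be done
None
```

The shaker is ready to run, and I've handed the job in at about 45.6 s on the robot's clock. Handing in reported no verdict.

- **Pots:** All five pots that were present (white, blue, yellow, green, black) are in the tray's pockets. The red one was absent, and I left the pink look-alike alone.
- **Tray:** I pushed it at the orange pad until it reached the hard stop, where the wrist force rose to about 19 N. In the last picture it is within about 1° of the back rail, inside the roughly 2.3° allowed.
- **Keeper bar:** I swung it shut to its stop, feeling about 18 N. In the last picture it is parallel to the rail within about 0.2°.
- **Selector:** I turned it 90° clockwise from position 1, and its pointer now sits at the orange dot.

The last picture, taken with the arm clear of everything, shows the pots standing. No final check failed. The only disagreement was between the top and wrist cameras, which differed by about 3 mm in y, so I picked and placed between the two. I never saw a pot get knocked aside. I did not measure the petri dish and timer, but the arm never went down near them.

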